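# Clear the tool caddy and put the files away at the key-cutting bench

## Task

Somebody has left cartons of key blanks and a spray can on and in the tool caddy. Clear it first: lay each carton flat in the steel goods tray and stand the can upright in the tray; then stand every file that is lying on the bench in the wells of the caddy, blade down and handle up, each right down on the floor of its well. Leave the other things on the bench where they are.

Things in the scene. Friction and masses are not known exactly. Their poses are not given: they have to be found in the camera images.
- caddy: grey sheet-steel tool caddy, open on top, fixed to the bench: 52 mm deep (x), 243 wide (y), 100 high, sheet 3 mm. Four like wells in a row along y, each 46 (x) by 57 (y) inside, 60 mm apart between centres; a well may take several files. Origin: centre of its underside on the bench, z up; well floor at 3 mm, rim and partition walls at 100 mm
- tray: shallow steel goods tray, fixed to the bench: 250 mm (its x) by 240 (its y), 20 high, walls and floor 4 mm thick. Origin: centre of its underside on the bench, z up
- carton: cardboard carton of key blanks, 150 mm long (its x), 50 wide (its y), 40 high (its z), about 0.35 kg, closed and stiff. Origin: its centre. At the start it lies on top of the caddy, along it, over three of the wells
- small_carton: smaller carton of key blanks (may be absent), 110 mm long (its x), 44 wide (its y), 35 high (its z), about 0.22 kg, closed and stiff. Origin: its centre. At the start it lies on top of the larger carton, along it
- can: small aluminium spray can, 0.18 kg: cylinder 40 mm in diameter and 128 high, then a black nozzle cap 26 in diameter up to 154 mm. Origin: centre of its underside, z along the can to the cap. At the start it stands in the caddy's end well at its +y end (well3), on the well floor, its top 57 mm above the rim
- well0 (a point): centre of the mouth of well 0 of the caddy, level with the rim (wells are numbered along the caddy's +y)
- well1 (a point): centre of the mouth of well 1 of the caddy, level with the rim (wells are numbered along the caddy's +y)
- well2 (a point): centre of the mouth of well 2 of the caddy, level with the rim (wells are numbered along the caddy's +y)
- well3 (a point): centre of the mouth of well 3 of the caddy, level with the rim (wells are numbered along the caddy's +y)
- file0: file with wooden handle, lying on the bench (may be absent), 0.12 kg. Steel blade 18 x 5 mm in section (y by z), 130 long; handle 24 (y) by 22 (z), 92 long. Origin: on its long axis where blade meets handle; +x points to the handle's end, -x to the blade's tip. It lies flat on handle and tip, handle end 4 degrees high; balance point on the blade, 10 to 20 mm from the origin
- file0_tip (a point): tip of the blade of file0, on its axis, 130 mm from its origin
- file1: file with wooden handle, lying on the bench (may be absent), 0.12 kg. Steel blade 14 x 6 (half-round) mm in section (y by z), 130 long; handle 24 (y) by 22 (z), 92 long. Origin: on its long axis where blade meets handle; +x points to the handle's end, -x to the blade's tip. It lies flat on handle and tip, handle end 4 degrees high; balance point on the blade, 10 to 20 mm from the origin
- file1_tip (a point): tip of the blade of file1, on its axis, 130 mm from its origin
- file2: file with wooden handle, lying on the bench (may be absent), 0.12 kg. Steel blade 10 x 9 mm in section (y by z), 130 long; handle 24 (y) by 22 (z), 92 long. Origin: on its long axis where blade meets handle; +x points to the handle's end, -x to the blade's tip. It lies flat on handle and tip, handle end 4 degrees high; balance point on the blade, 10 to 20 mm from the origin
- file2_tip (a point): tip of the blade of file2, on its axis, 130 mm from its origin
- file3: file with wooden handle, lying on the bench (may be absent), 0.12 kg. Steel blade 16 x 4 mm in section (y by z), 130 long; handle 24 (y) by 22 (z), 92 long. Origin: on its long axis where blade meets handle; +x points to the handle's end, -x to the blade's tip. It lies flat on handle and tip, handle end 4 degrees high; balance point on the blade, 10 to 20 mm from the origin
- file3_tip (a point): tip of the blade of file3, on its axis, 130 mm from its origin
- padlock: bystander, to be left alone: a brass padlock, body 45 x 22 x 36 high, 65 high with its shackle
- padlock2: bystander, to be left alone: a steel padlock, body 55 x 26 x 42 high, 71 high with its shackle
- euro_cylinder: bystander, to be left alone: a brass lock cylinder lying flat, 68 x 33 x 17 high
- tape_roll: bystander, to be left alone: a roll of clear tape lying flat, 96 across, 24 high
- coffee_mug: bystander, to be left alone: a white mug, 78 across, 92 high, with a handle
- screwdriver: bystander, to be left alone: a black-handled screwdriver lying down
- calipers: bystander, to be left alone: digital calipers lying down, 190 long
Mind the look-alikes: they are no part of the job. What is shaped like the file3 but blue or pink is not meant.

How it is judged (in metres and radians):
On the way, in this order (a step that is already met when the one before it is completed fails the run):
1. every carton lies flat in the goods tray and the can stands upright in it (x of can in the frame of tray between -0.11 and 0.11 m and y of can in the frame of tray between -0.1 and 0.1 m and z of can in the frame of tray below 0.012 m and angle between can's own z axis and vertical below 0.12 rad and x of carton in the frame of tray between -0.11 and 0.11 m and y of carton in the frame of tray between -0.1 and 0.1 m and z of each of carton, small_carton in the frame of tray below 0.07 m and angle between carton's own x axis and vertical between 1.45 and 1.69 rad and x of small_carton in the frame of tray between -0.11 and 0.11 m and y of small_carton in the frame of tray between -0.1 and 0.1 m and angle between small_carton's own x axis and vertical between 1.45 and 1.69 rad and linear speed of each of carton, small_carton, can below 0.03 m/s), for 0.2 s.
2. every file that is there stands in a well of the caddy, blade down (x of file0_tip in the frame of caddy between -0.026 and 0.026 m and y of file0_tip in the frame of caddy between -0.1215 and 0.1215 m and z of each of file0_tip, file1_tip, file2_tip, file3_tip in the frame of caddy below 0.025 m and angle between each of file0, file1, file2, file3's own x axis and vertical below 0.6 rad and x of file1_tip in the frame of caddy between -0.026 and 0.026 m and y of file1_tip in the frame of caddy between -0.1215 and 0.1215 m and x of file2_tip in the frame of caddy between -0.026 and 0.026 m and y of file2_tip in the frame of caddy between -0.1215 and 0.1215 m and x of file3_tip in the frame of caddy between -0.026 and 0.026 m and y of file3_tip in the frame of caddy between -0.1215 and 0.1215 m), for 0.2 s.
At the end, for the whole second after the job is handed in: Cartons in the tray level on a long face (one may lie on the other), can upright on its floor (7 degrees), centres within 110 x 100 mm of the tray's; each file there has its tip in the caddy under 25 mm above the bench and stands handle up within 34 degrees of upright; all at rest (all of step 1 and all of step 2 and linear speed of each of file0, file1, file2, file3 below 0.03 m/s); the robot touches nothing.
It fails at once if one of the other things on the bench was pushed more than 4 cm from its place (distance of any of padlock, padlock2, euro_cylinder, tape_roll, coffee_mug, screwdriver, calipers from where it was at the start of the episode above 0.04 m).
Of small_carton, file0, file1, file2, file3 only 3 to 5 are there at a start; the rules pass over those that are not, and their reading is None.
At some moment in a run one of file0, file1, file2, file3 may be knocked a few centimetres aside while the robot is not near it.
Once in a run the grip may slacken for a moment while it holds something.
It also fails if it takes over 210 s, if anything falls off the work surface, if the arm or the gripper's body presses on something with over 40 N, if the wrist force passes 120 N, or if a joint passes its speed limit or range.

## Robot

A 6-joint arm with a two-finger parallel gripper is mounted at the origin on the work surface. World frame = base frame: x ahead of the robot, y to its left, z up, the work surface at z = 0. Lengths are in mm, angles in rad, forces in N, time in s.
With the tool pointing down it reaches from about 400 to 925 mm from the base axis. Payload 12.5 kg.
Tool frame: the origin (TCP) lies between the finger pads; the fingertips stand env.tip_extent ahead of it and the grasp point (between the pads) lies 11 mm behind it (env.tip_extent is the distance from the TCP to the fingertips, in mm); z points along the fingers, y is the line along which they close (so a half turn about z gives the same grasp; the last joint's range is limited). The gripper opens to 95 mm and grips with 3 to 60 N. Pads are 20 mm wide; open, the fingers measure 119 mm over their backs; the gripper's body (75 mm by 180 mm) begins 59 mm behind the grasp point.
Start: joints at [1.084, 0.491, 1.559, -0, 1.092, -0.106], TCP at [232.274, 580.254, 222.661] pointing down, gripper open.
Joint ranges: [-3.1, 3.1], [-0.84, 2.19], [0.05, 2.79], [-1.13, 4.28], [0.06, 2.93], [-2.69, 2.69]. Speed limits (rad/s): [2.22, 2.22, 2.79, 3.14, 3.14, 3.14].

## Interface

Orientations are given as [roll, pitch, yaw] about the fixed x, y, z axes, in that order (R = Rz(yaw) Ry(pitch) Rx(roll)).
In Python, from cell import env gives the robot as it stands.
- The arm moves only by the tool carry_out, never from a script. Its argument "motion" is a list of rows, each a list of 5 numbers: the shift along the tool's x, y, z in mm, then the turn about the tool's z in degrees, then the closure, from 0 (fully open) to 1 (shut). A call has 1 to 12 rows; each row shifts and turns the commanded pose from where the row before left it, along the tool's axes as they then stand; what a row does not reach is not made up. A row lasts 1/10 s, in which the tool goes at most 50 mm and 8.59 degrees, less where a joint would pass 70% of its speed; a pose out of reach is approached as far as the arm can. A call with a gripper value outside its range is refused whole. The fingers move at their own pace and stop on an object; the grip force is fixed at half the most. Time passes only in rows, so rows that do not move let the fingers close. It gives the time, the measured TCP pose, the force, the opening and the grip force at its end, in the units of the state.
- env.state(): the state, without advancing time (a new reading comes with each control period).
- env.read_camera(name): name is "scene" or "top" or "wrist"; returns a dict with "color" (480x640x3 uint8, red, green, blue), "K" (3x3 intrinsics, pixels), "R" (3x3) and "t" (3): a world point X has camera coordinates R X + t; the wrist camera has in their place "hand_eye" (4x4, takes a point from camera to tool coordinates, whose origin is the TCP and whose axes are the flange's). Camera axes: x right, y down, z forward; pixel columns grow to the right and rows downward; lengths in mm; the calibration is good to about 2 mm. A picture is of the moment at which its call begins: read the wrist's pose just before it. There is no depth.
- env.job_done(): hands the job in; it is judged then, once.
The state is a dict: "t": time; "joints": joint angles; "qvel": joint speeds; "tau": joint torques, N m; "eef_pos": TCP position; "tcp_rot": TCP orientation; "ft_force": force on the tool from outside, world axes, zero at the start; "moment": the same for the moment, N m; "opening": opening from 0.0 (shut) to 1.0 (fully open); "grip_force": force on a finger pad.
Only numpy, scipy, OpenCV 4.12 (cv2) and the standard library are available. Lean on these libraries where they do the work, as an engineer would, in place of code of your own. Each camera call takes 0.05 s, during which the arm holds its last target. There are 200 camera calls.

## Working session

There is one attempt and no reset: what is moved stays moved. The work goes in short steps, Python scripts to look and compute and a tool call to move; the robot and the scene stay as the last step left them, time stands still between calls to the robot, and variables do not carry over. Pictures are saved under pics/ and viewed, at most 14 in all, crops included, and the job is handed in when it is done.

Besides the shell and the picture viewer there is one more tool, called after ">>>" as name([rows], argument=value, ...), one row to a line, values as JSON. carry_out: Moves the arm, as the interface text tells. Its arguments: {"type":"object","properties":{"motion":{"type":"array"}},"required":["motion"]}

```bash
ls; mkdir -p pics; python3 - <<'E'
from cell import env
import cv2
print(env.state(), env.tip_extent)
for n in("scene","top"):
    c=env.read_camera(n); cv2.imwrite(f"pics/{n}0.png",c["color"][:,:,::-1]); print(n,c["K"],c["R"],c["t"])
c=env.read_camera("wrist");print(c["K"],c["hand_eye"])
E
```

```text
pics
{'t': 0.0, 'joints': array([ 1.08443295e+00,  4.91567288e-01,  1.55946205e+00, -5.55353808e-06,
        1.09171061e+00, -1.05610548e-01]), 'qvel': array([-5.63620108e-04, -3.87856279e-04, -2.94328614e-06,  3.26287117e-04,
        1.18660037e-04, -8.34889431e-04]), 'tau': array([ 1.69870324e-03, -6.12654305e+01, -2.58183396e+01,  6.93696295e-02,
        4.81658941e-02, -1.17371228e-04]), 'eef_pos': array([232.13370569, 580.0292521 , 222.05260716]), 'tcp_rot': array([-3.14045123e+00, -1.16043850e-04,  2.76084232e+00]), 'ft_force': array([-0.07941531, -0.55979733, -0.29888711]), 'moment': array([0.00799404, 0.03787569, 0.05778429]), 'grip_force': 0.0, 'opening': 0.9965900444960373} 8.0
scene [[434.76950468   0.         324.76447915]
 [  0.         434.76950468 232.97478347]
 [  0.           0.           1.        ]] [[-0.21903662  0.97549821  0.02064476]
 [ 0.52041531  0.13469849 -0.84322252]
 [-0.82534288 -0.17395276 -0.5371681 ]] [  52.34565228 -137.18744334 1626.46453024]
top [[583.59152845   0.         317.38947855]
 [  0.         583.59152845 239.61476149]
 [  0.           0.           1.        ]] [[-2.23338744e-02 -9.99750277e-01 -7.63235755e-04]
 [-9.93252087e-01  2.22755986e-02 -1.13816032e-01]
 [ 1.13804611e-01 -1.78386747e-03 -9.93501549e-01]] [  62.39268667  471.80213102 1637.46503124]
[[336.60748722   0.         316.70582681]
 [  0.         336.60748722 237.19960296]
 [  0.           0.           1.        ]] [[ 1.35215556e-03 -9.70429023e-01 -2.41382855e-01  6.79794335e+01]
 [ 9.99998152e-01  1.64196769e-03 -9.99491201e-04 -4.37155525e-01]
 [ 1.36627812e-03 -2.41381058e-01  9.70429450e-01 -1.61085158e+02]
 [ 0.00000000e+00  0.00000000e+00  0.00000000e+00  1.00000000e+00]]
```

View pics/scene0.png

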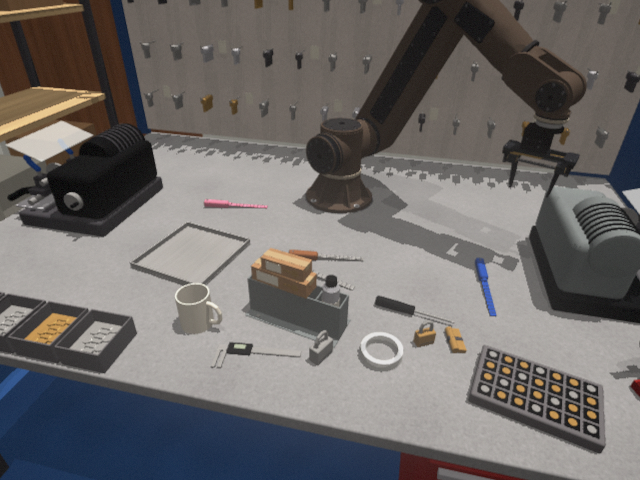

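View pics/top0.png

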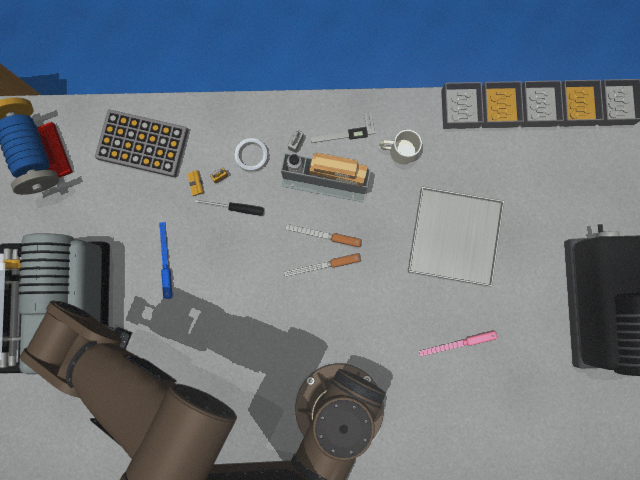

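```bash
cat > h.py <<'E'
import numpy as np, cv2
from scipy.spatial.transform import Rotation as Ro
from cell import env
def shot(n,save=None):
    s=env.state(); c=env.read_camera(n)
    if n=="wrist":
        T=np.eye(4); T[:3,:3]=Ro.from_euler("xyz",s["tcp_rot"]).as_matrix(); T[:3,3]=s["eef_pos"]
        W=np.linalg.inv(T@c["hand_eye"]); c["R"],c["t"]=W[:3,:3],W[:3,3]
    if save: cv2.imwrite(f"pics/{save}.png",c["color"][:,:,::-1])
    np.savez(f"pics/{save or n}.npz",**c); return c
def load(n): return dict(np.load(f"pics/{n}.npz"))
def ray(c,p):
    d=c["R"].T@np.linalg.inv(c["K"])@np.array([p[0],p[1],1.]); return -c["R"].T@c["t"], d/np.linalg.norm(d)
def onz(c,p,z):
    o,d=ray(c,p); return (o+d*(z-o[2])/d[2]).round(1)
def tri(views):  # [(cam,px),...] -> point, residual mm
    A=np.zeros((3,3)); b=np.zeros(3); L=[]
    for c,p in views:
        o,d=ray(c,p); P=np.eye(3)-np.outer(d,d); A+=P; b+=P@o; L.append((o,P))
    X=np.linalg.solve(A,b); return X.round(1),[round(float(np.linalg.norm(P@(X-o))),1) for o,P in L]
def proj(c,X):
    q=c["K"]@(c["R"]@np.asarray(X,float)+c["t"]); return (q[:2]/q[2]).round(1)
def totool(v):  # world displacement -> tool axes
    return (Ro.from_euler("xyz",env.state()["tcp_rot"]).inv().as_matrix()@np.asarray(v,float)).round(1)
E
python3 - <<'E'
from h import *
c=shot("top","t0")
for n,p,z in [("caddy +y far",(287,152),100),("caddy -y",(368,190),100),("can",(293,158),157),("sc",(338,165),175),("trayTL",(423,188),20),("trayTR",(503,201),20),("trayBL",(409,271),20),("trayBR",(491,285),20),
 ("fA tip",(286,228),3),("fA end",(361,242),15),("fB tip",(285,274),3),("fB end",(360,258),15),("mug",(405,146),92),("padlock2",(297,140),60),("cal tip",(313,141),5),("tape",(251,154),24),("sd",(264,211),15),("pink",(420,352),5)]:
    print(n,onz(c,p,z))
print(totool([1,0,0]),totool([0,1,0]))
E
```

```text
caddy +y far [711.2 130.8 100. ]
caddy -y [599.  -90.4 100. ]
can [679.  112.3 157. ]
sc [652.8  -6.6 175. ]
trayTL [ 617.3 -257.    20. ]
trayTR [ 574.  -486.1   20. ]
trayBL [ 378.1 -206.9   20. ]
trayBR [ 333.2 -437.9   20. ]
fA tip [511.8 142.    3. ]
fA end [464.8 -73.2  15. ]
fB tip [378.5 147.1   3. ]
fB end [418.8 -68.9  15. ]
mug [ 723.1 -198.4   92. ]
padlock2 [756.4 103.6  60. ]
cal tip [768.3  58.2   5. ]
tape [728.1 239.1  24. ]
sd [561.1 204.1  15. ]
pink [ 149.4 -231.1    5. ]
[-0.9  0.4 -0. ] [ 0.4  0.9 -0. ]
```

Candidates for the files: orange handles at top px (347,240) and (345,261). They are the only real ones. The look-alikes are blue (165,260), pink (458,344) and the black screwdriver (230,207). Both cartons are on the caddy at (340,165), and the can is at (293,158). So I have carton, small_carton, can and 2 files. I'm moving the wrist camera over for a close check.

>>> carry_out([
  [-35, -28, -15, 0, 0],
  [-35, -28, -15, 0, 0],
  [-35, -28, -15, 0, 0],
  [-35, -28, -15, 0, 0],
  [-35, -28, -15, 0, 0],
  [-35, -28, -15, 0, 0],
  [-35, -28, -15, 0, 0],
  [-35, -28, -15, 0, 0],
  [-35, -28, -15, 0, 0],
  [-35, -28, -15, 0, 0],
  [-35, -28, -15, 0, 0],
  [-35, -28, -15, 0, 0],
])

```text
t: 1.4
eef_pos: [497.7, 110.4, 403.3]
tcp_rot: [3.141, 0.0, 2.761]
ft_force: [1.2, 0.5, 0.1]
opening: 1.003
grip_force: 0.0
```

>>> carry_out([
  [-35, -28, 0, 0, 0],
  [-35, -28, 0, 0, 0],
  [0, 0, 0, 8, 0],
  [0, 0, 0, 8, 0],
  [0, 0, 0, 8, 0],
  [0, 0, 0, 8, 0],
  [0, 0, 0, 8, 0],
  [0, 0, 0, 8, 0],
  [0, 0, 0, 8, 0],
  [0, 0, 0, 8, 0],
  [0, 0, 0, 8, 0],
  [0, 0, 0, 6, 0],
])

```text
t: 2.6
eef_pos: [541.4, 34.2, 402.5]
tcp_rot: [-3.141, -0.0, 1.394]
ft_force: [-0.8, -0.2, -0.6]
opening: 0.998
grip_force: 0.0
```

```bash
python3 - <<'E'
from h import *
s=env.state();print(s["t"],s["eef_pos"],s["tcp_rot"],s["joints"],s["ft_force"])
c=shot("wrist","w1")
E
```

```text
2.6 [541.38483678  34.21651477 402.48160211] [-3.14128184e+00 -6.27001840e-05  1.39388819e+00] [-5.87138830e-02  2.36943528e-01  1.47566552e+00  9.99124238e-05
  1.42928486e+00  1.18180133e-01] [-0.77893923 -0.15646739 -0.5961389 ]
```

View pics/w1.png

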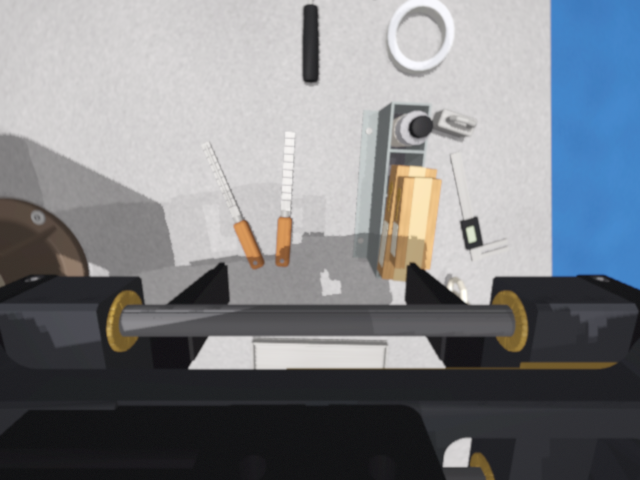

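>>> carry_out([
  [-30, 40, 0, 0, 0],
  [-30, 40, 0, 0, 0],
  [0, 40, 0, 0, 0],
  [0, 0, 0, 0, 0],
  [0, 0, 0, 0, 0],
])

```text
t: 3.15
eef_pos: [649.7, -45.6, 401.5]
tcp_rot: [-3.14, -0.0, 1.401]
ft_force: [-0.2, 0.7, -0.4]
opening: 1.002
grip_force: 0.0
```

```bash
python3 - <<'E'
from h import *
c=shot("wrist","w2")
a=load("w1")["color"][85:290,340:490]; b=c["color"][20:290,200:420]
a=cv2.resize(a,None,fx=2.6,fy=2.6,interpolation=2); b=cv2.resize(b,None,fx=1.8,fy=1.8,interpolation=2)
o=np.zeros((max(a.shape[0],b.shape[0]),a.shape[1]+b.shape[1]+5,3),np.uint8); o[:a.shape[0],:a.shape[1]]=a; o[:b.shape[0],a.shape[1]+5:]=b
cv2.imwrite("pics/w12.png",o[:,:,::-1]); print(o.shape,a.shape)
E
```

```text
(533, 791, 3) (533, 390, 3)
```

View pics/w12.png

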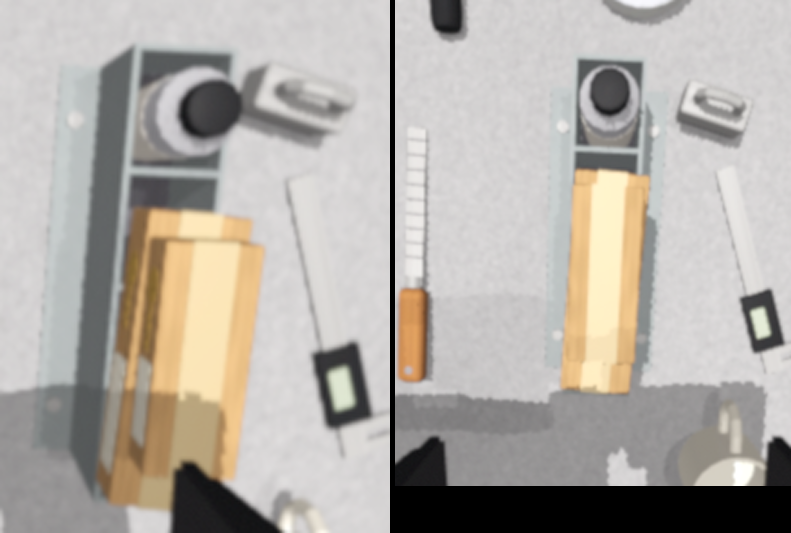

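```bash
python3 - <<'E'
from h import *
A,B=load("w1"),load("w2")
L=lambda u,v:(340+u/2.6-.3,85+v/2.6-.3); R=lambda u,v:(200+(u-395)/1.8-.2,20+v/1.8-.2)
for n,l,r in [("caddy +y-x",(136,47),(577,59)),("caddy +y+x",(233,53),(643,61)),("part -x",(130,172),(575,149)),("part +x",(219,173),(642,150)),("cap",(211,107),(610,91)),
 ("C +y-x",(135,208),(575,170)),("C -y-x",(100,500),(562,390)),("sc +y+x",(263,246),(648,178))]:
    print(n,tri([(A,L(*l)),(B,R(*r))]))
for n,r,z in [("sc -y-x",(567,361),175),("sc -y+x",(634,362),175),("C -y+x",(629,393),140)]: print(n,onz(B,R(*r),z))
for n,l,z in [("sc+y-x",(160,241),175),("sc+y+x",(263,246),175)]: print(n,onz(A,L(*l),z))
T=load("t0")
print(env.state()["eef_pos"],env.state()["tcp_rot"])
# files: mask of orange handles in w1, w2
for c in(A,B,T):
    h=cv2.cvtColor(c["color"],cv2.COLOR_RGB2HSV); m=cv2.inRange(h,(5,140,60),(14,255,255)); 
    for k in cv2.findContours(m,0,2)[0]:
        if cv2.contourArea(k)>60: print(cv2.minAreaRect(k),cv2.boundingRect(k))
E
```

```text
caddy +y-x (array([660.7, 146. ,  91.9]), [0.1, 0.1])
caddy +y+x (array([705.1, 134. , 103. ]), [0.1, 0.1])
part -x (array([648.6,  86.3, 100.5]), [0.2, 0.2])
part +x (array([695.9,  78. ,  93.7]), [0.8, 0.8])
cap (array([677.8, 109.4, 149.2]), [0.1, 0.1])
C +y-x (array([646.1,  69.8, 117.1]), [1.1, 1.1])
C -y-x (array([608.3, -83.3, 113.2]), [0.2, 0.2])
sc +y+x (array([689.2,  49.6, 174.5]), [3.5, 3.5])
sc -y-x [622.3 -50.5 175. ]
sc -y+x [665.2 -58.5 175. ]
C -y+x [658.5 -87.5 140. ]
sc+y-x [642.5  57.1 175. ]
sc+y+x [686.7  47.  175. ]
[649.08202867 -45.15476274 402.27916708] [-3.14072760e+00 -1.46673919e-04  1.40081125e+00]
((249.1034393310547, 244.25860595703125), (47.72370147705078, 12.627283096313477), 68.19859313964844) (239, 221, 24, 47)
((283.3739013671875, 241.39161682128906), (11.707344055175781, 47.42804718017578), 3.814074993133545) (277, 218, 14, 48)
((174.887939453125, 208.4051971435547), (51.07821273803711, 13.130645751953125), 66.80140686035156) (165, 184, 26, 50)
((209.5, 205.5), (49.0, 13.0), 90.0) (203, 181, 14, 50)
((344.4529113769531, 260.2882385253906), (6.182518482208252, 27.875566482543945), 77.47119140625) (331, 255, 28, 12)
((345.7705993652344, 239.7823486328125), (28.09249496459961, 6.399448394775391), 12.52880859375) (332, 234, 28, 12)
```

>>> carry_out([
  [22, -1, 40, 0, 0],
  [22, -2, 40, 0, 0],
  [0, 0, 45, 0, 0],
  [0, 0, 45, 0, 0],
  [0, 0, 40, 0, 0],
  [0, 0, 25, 0, 0],
  [0, 0, 15, 0, 0],
  [0, 0, 0, 0, 0],
  [0, 0, 0, 0, 1],
  [0, 0, 0, 0, 1],
  [0, 0, 0, 0, 1],
  [0, 0, 0, 0, 1],
])

```text
t: 4.4
eef_pos: [654.2, -1.5, 153.5]
tcp_rot: [3.14, -0.0, 1.4]
ft_force: [0.2, -0.1, -0.1]
opening: 0.721
grip_force: 0.0
```

```bash
python3 - <<'E'
from h import *
s=env.state();print(s["t"],s["eef_pos"],s["tcp_rot"],s["ft_force"],s["grip_force"],s["opening"])
T=load("t0")
g=T["color"][175:300,395:515]; cv2.imwrite("pics/tray.png",cv2.resize(g,None,fx=4.6,fy=4.6,interpolation=2)[:,:,::-1])
E
```

```text
4.4 [654.20634612  -1.47531099 153.51392865] [ 3.14030239e+00 -1.89677161e-04  1.39953450e+00] [ 0.21882397 -0.14957426 -0.11477412] 0.0 0.7210806362872753
```

View pics/tray.png

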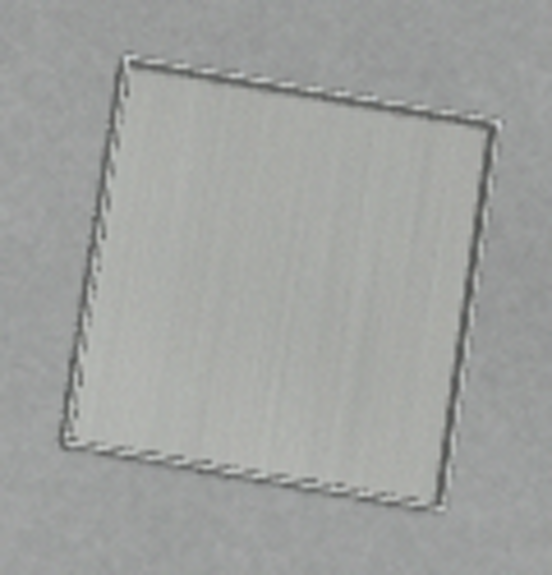

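>>> carry_out([
  [0, 0, 0, 0, 1],
  [0, 0, 0, 0, 1],
  [0, 0, 0, 0, 1],
  [0, 0, 0, 0, 1],
  [0, 0, 0, 0, 1],
  [0, 0, 0, 0, 1],
])

```text
t: 5.0
eef_pos: [654.2, -1.5, 152.7]
tcp_rot: [3.141, -0.0, 1.4]
ft_force: [0.7, -0.2, 0.7]
opening: 0.464
grip_force: 29.6
```

```bash
python3 - <<'E'
from h import *
T=load("t0")
q=np.array([onz(T,(395+u/4.6-.4,175+v/4.6-.4),20) for u,v in [(123,58),(499,124),(440,510),(62,444)]]);print(q,q.mean(0))
d=q[0]-q[1]+q[3]-q[2]; print(np.degrees(np.arctan2(-d[0],d[1])), [np.linalg.norm(q[i]-q[i-1]) for i in range(4)])
E
```

```text
[[ 619.7 -252.3   20. ]
 [ 572.4 -486.2   20. ]
 [ 331.9 -435.7   20. ]
 [ 377.9 -204.2   20. ]] [ 475.475 -344.6     20.   ]
-11.335972780232211 [np.float64(246.53772530791315), np.float64(238.63465800256256), np.float64(245.74478631295517), np.float64(236.02595196291446)]
```

>>> carry_out([
  [0, 0, -25, 0, 1],
  [0, 0, -40, 0, 1],
  [-40, -17, 0, 0, 1],
  [-40, -17, 0, 0, 1],
  [-40, -17, 0, 0, 1],
  [-40, -17, 0, 0, 1],
  [-40, -17, 0, 0, 1],
  [-40, -17, 0, 0, 1],
  [-40, -17, 0, 0, 1],
  [-40, -17, 0, 0, 1],
  [-40, -17, 0, 0, 1],
  [-40, -18, 0, 0, 1],
])

```text
t: 6.2
eef_pos: [416.0, -367.6, 217.4]
tcp_rot: [-3.141, -0.001, 1.399]
ft_force: [0.6, -0.6, -2.7]
opening: 0.468
grip_force: 29.6
```

>>> carry_out([
  [0, 0, 0, 0, 1],
  [0, 0, 0, 0, 1],
])

```text
t: 6.4
eef_pos: [416.6, -366.9, 217.2]
tcp_rot: [-3.141, -0.001, 1.397]
ft_force: [-1.2, 0.7, -1.6]
opening: 0.464
grip_force: 29.6
```

```bash
python3 - <<'E'
from h import *
s=env.state();print(s["eef_pos"],s["ft_force"]);print(totool(np.array([415,-369,18])-s["eef_pos"]))
E
```

```text
[ 416.6399367  -366.87398365  217.24415874] [-1.17588018  0.65626368 -1.59770638]
[ -2.5  -1.1 199.2]
```

>>> carry_out([
  [0, 0, 40, 0, 1],
  [0, 0, 40, 0, 1],
  [0, 0, 40, 0, 1],
  [0, 0, 40, 0, 1],
  [0, 0, 20, 0, 1],
  [0, 0, 10, 0, 1],
  [0, 0, 7, 0, 1],
  [0, 0, 1, 0, 1],
  [0, 0, 0, 0, 1],
])

```text
t: 7.3
eef_pos: [417.8, -366.6, 20.4]
tcp_rot: [3.141, 0.001, 1.4]
ft_force: [0.8, 0.1, -2.4]
opening: 0.463
grip_force: 29.6
```

>>> carry_out([
  [0, 0, 2, 0, 1],
  [0, 0, 1, 0, 1],
  [0, 0, 0, 0, 0],
  [0, 0, 0, 0, 0],
  [0, 0, 0, 0, 0],
  [0, 0, 0, 0, 0],
  [0, 0, 0, 0, 0],
  [0, 0, -10, 0, 0],
  [0, 0, -40, 0, 0],
  [0, 0, -50, 0, 0],
  [0, 0, -50, 0, 0],
  [0, 0, -50, 0, 0],
])

```text
t: 8.5
eef_pos: [417.0, -366.1, 219.5]
tcp_rot: [3.141, 0.0, 1.399]
ft_force: [1.1, -1.4, 0.3]
opening: 1.0
grip_force: 0.0
```

```bash
python3 - <<'E'
from h import *
s=env.state();print(s["eef_pos"],s["ft_force"],s["opening"])
T=shot("top","t1")
g=T["color"]
a=cv2.resize(g[120:210,270:390],None,fx=3.3,fy=3.3,interpolation=2);b=cv2.resize(g[175:300,395:515],None,fx=3.3,fy=3.3,interpolation=2)
o=np.zeros((413,800,3),np.uint8);o[:a.shape[0],:a.shape[1]]=a;o[:b.shape[0],400:400+b.shape[1]]=b
cv2.imwrite("pics/t1c.png",o[:,:,::-1])
E
```

```text
[ 416.9828768  -366.07785275  219.4757388 ] [ 1.07201676 -1.4032146   0.30780086] 0.999621302799126
```

View pics/t1c.png

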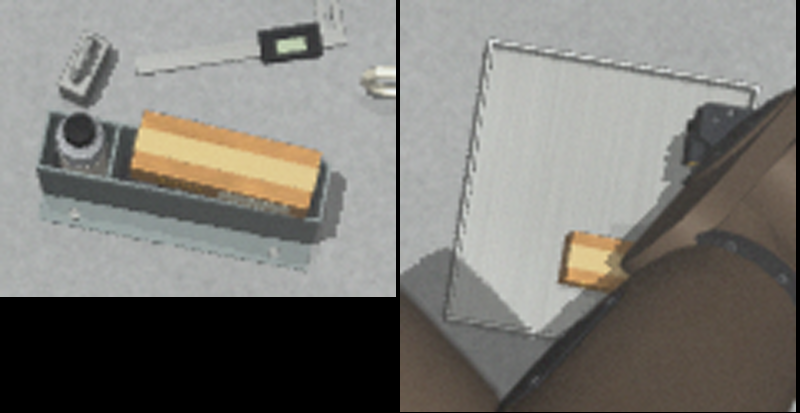

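```bash
python3 - <<'E'
from h import *
T=load("t1"); C=lambda u,v:onz(T,(270+u/3.3-.35,120+v/3.3-.35),140)
print(C(140,145),C(317,182),C(143,112),C(322,150),C(228,163))
m=(C(140,145)+C(317,182)+0)/2; print(m, totool(m-env.state()["eef_pos"]))
d=C(140,145)-C(317,182);e=C(143,112)-C(322,150);print(np.arctan2(d[0],d[1]),np.arctan2(e[0],e[1]),np.linalg.norm(d))
E
```

```text
[666.8  61.7 140. ] [632.7 -81.9 140. ] [694.4  58.7 140. ] [659.3 -86.8 140. ] [650.2  -9.8 140. ]
[649.75 -10.1  140.  ] [392.6 165.9  86.1]
0.2331468405861812 0.23671438846721315 147.59325865363905
```

>>> carry_out([
  [39, 17, 0, 0, 0],
  [39, 17, 0, 0, 0],
  [39, 17, 0, 0, 0],
  [39, 17, 0, 0, 0],
  [39, 17, 0, 0, 0],
  [39, 17, 0, 0, 0],
  [39, 17, 0, 0, 0],
  [39, 17, 0, 0, 0],
  [39, 17, 0, 0, 0],
  [40, 17, 0, 0, 0],
  [0, 0, 0, 3.6, 0],
  [0, 0, 0, 0, 0],
])

```text
t: 9.75
eef_pos: [651.6, -9.0, 216.6]
tcp_rot: [-3.141, 0.0, 1.338]
ft_force: [-0.4, -0.5, -0.0]
opening: 0.998
grip_force: 0.0
```

```bash
python3 - <<'E'
from h import *
s=env.state();print(s["eef_pos"],s["tcp_rot"]);print(totool(np.array([651,-9,116])-s["eef_pos"]))
E
```

```text
[651.55516829  -9.04769837 216.5866105 ] [-3.14130812e+00  3.14016782e-05  1.33750656e+00]
[-1.000e-01 -5.000e-01  1.006e+02]
```

>>> carry_out([
  [0, 0, 40, 0, 0],
  [0, 0, 35, 0, 0],
  [0, 0, 20, 0, 0],
  [0, 0, 6, 0, 0],
  [0, 0, 0, 0, 1],
  [0, 0, 0, 0, 1],
  [0, 0, 0, 0, 1],
  [0, 0, 0, 0, 1],
  [0, 0, 0, 0, 1],
  [0, 0, 0, 0, 1],
  [0, 0, 0, 0, 1],
  [0, 0, 0, 0, 1],
])

```text
t: 10.95
eef_pos: [651.9, -10.2, 116.0]
tcp_rot: [3.141, -0.0, 1.337]
ft_force: [2.0, 0.0, 2.9]
opening: 0.527
grip_force: 29.8
```

>>> carry_out([
  [0, 0, 0, 0, 1],
  [0, 0, 0, 0, 1],
  [0, 0, -20, 0, 1],
  [0, 0, -40, 0, 1],
  [0, 0, -30, 0, 1],
  [0, 0, 0, -2, 1],
])

```text
t: 11.55
eef_pos: [652.4, -10.2, 209.2]
tcp_rot: [3.137, -0.001, 1.372]
ft_force: [0.2, 0.7, -3.6]
opening: 0.525
grip_force: 29.8
```

```bash
python3 - <<'E'
from h import *
s=env.state();print(s["eef_pos"],s["tcp_rot"]);
c=np.array([475,-345]);x=np.array([.98,-.197]);y=np.array([.197,.98])
t=c+57*x-33*y;print(t,totool(np.r_[t,20]-s["eef_pos"]))
E
```

```text
[652.37464039 -10.21263914 209.20613896] [ 3.13709255e+00 -5.24803924e-04  1.37169606e+00]
[ 524.359 -388.569] [-396.3  -51.5  188.8]
```

>>> carry_out([
  [-39.5, -5, 0, 0, 1],
  [-39.5, -5, 0, 0, 1],
  [-39.5, -5, 0, 0, 1],
  [-39.5, -5, 0, 0, 1],
  [-39.5, -5, 0, 0, 1],
  [-39.5, -5, 0, 0, 1],
  [-39.5, -5, 0, 0, 1],
  [-39.5, -5, 0, 0, 1],
  [-39.5, -5, 0, 0, 1],
  [-39.5, -5, 0, 0, 1],
  [0, 0, 0, 0, 1],
  [0, 0, 0, 0, 1],
])

```text
t: 12.75
eef_pos: [523.3, -387.8, 204.4]
tcp_rot: [-3.139, -0.002, 1.37]
ft_force: [-0.1, 0.1, -4.1]
opening: 0.524
grip_force: 29.8
```

>>> carry_out([
  [0, 0, 40, 0, 1],
  [0, 0, 40, 0, 1],
  [0, 0, 40, 0, 1],
  [0, 0, 35, 0, 1],
  [0, 0, 20, 0, 1],
  [0, 0, 7, 0, 1],
  [0, 0, 3, 0, 1],
  [0, 0, 0, 0, 1],
])

```text
t: 13.55
eef_pos: [524.8, -387.2, 21.3]
tcp_rot: [3.141, 0.0, 1.372]
ft_force: [-0.1, 0.1, -3.3]
opening: 0.524
grip_force: 29.8
```

>>> carry_out([
  [0, 0, 2, 0, 1],
  [0, 0, 0, 0, 0],
  [0, 0, 0, 0, 0],
  [0, 0, 0, 0, 0],
  [0, 0, 0, 0, 0],
  [0, 0, 0, 0, 0],
  [0, 0, -15, 0, 0],
  [0, 0, -45, 0, 0],
  [0, 0, -50, 0, 0],
  [0, 0, -50, 0, 0],
  [0, 0, -45, 0, 0],
])

```text
t: 14.65
eef_pos: [524.2, -387.3, 227.5]
tcp_rot: [3.14, 0.001, 1.372]
ft_force: [0.9, 0.2, 0.0]
opening: 1.002
grip_force: 0.0
```

>>> carry_out([
  [45, 4.5, 0, 0, 0],
  [45, 4.5, 0, 0, 0],
  [45, 4.5, 0, 0, 0],
  [45, 4.5, 0, 0, 0],
  [45, 4.5, 0, 0, 0],
  [45, 4.5, 0, 0, 0],
  [45, 4.5, 0, 0, 0],
  [45, 4.5, 0, 0, 0],
  [45, 4.5, 0, 0, 0],
  [45, 4.5, 0, 0, 0],
  [0, 0, 0, 0, 0],
  [0, 0, 0, 0, 0],
])

```text
t: 15.85
eef_pos: [657.4, 45.6, 224.4]
tcp_rot: [3.141, 0.0, 1.373]
ft_force: [0.5, -0.6, -0.4]
opening: 1.002
grip_force: 0.0
```

```bash
python3 - <<'E'
from h import *
s=env.state();print(s["eef_pos"],s["tcp_rot"]);print(totool(np.array([678,109.5,111])-s["eef_pos"]))
shot("wrist","w3")
shot("top","t2")
E
```

```text
[657.36202869  45.58764215 224.37586468] [3.14112566e+00 3.72067057e-05 1.37349467e+00]
[ 66.7   7.7 113.4]
```

View pics/w3.png

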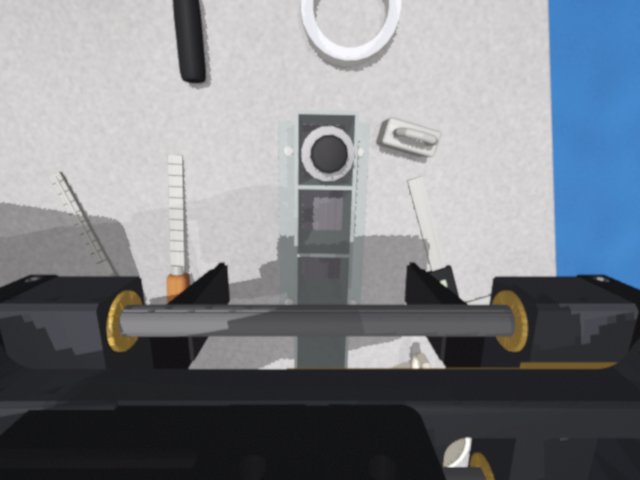

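```bash
python3 - <<'E'
from h import *
A=load("w3"); B=load("w2"); s=env.state()
print("cap",onz(A,(329,155),157),"shoulder",onz(A,(328,154),131),tri([(A,(329,155)),(B,(200+215/1.8,20+91/1.8)),(load("w1"),(340+211/2.6,85+107/2.6))]))
for p in [(299,115),(355,115),(297,187),(353,187),(296,255),(350,255)]: print(p,onz(A,p,100))
print(tri([(A,(299,115)),(B,(200+182/1.8,20+59/1.8))]),tri([(A,(297,187)),(B,(200+180/1.8,20+149/1.8))]))
print(totool(np.r_[onz(A,(329,155),157)[:2],111]-s["eef_pos"]))
E
```

```text
cap [677.7 108.7 157. ] shoulder [678.  109.2 131. ] (array([677.9, 108.8, 150.2]), [0.2, 0.0, 0.2])
(299, 115) [661.8 143.3 100. ]
(355, 115) [705.8 134.5 100. ]
(297, 187) [648.2  87.5 100. ]
(353, 187) [694.5  78.3 100. ]
(296, 255) [634.9  29.1 100. ]
(350, 255) [681.8  19.8 100. ]
(array([661.3, 143.4, 100. ]), [0.5, 0.5]) (array([648.4,  87. ,  95.5]), [0.5, 0.5])
[ 67.6   7.2 113.2]
```

>>> carry_out([
  [34, 3.6, 0, 0, 0],
  [34, 3.6, 0, 0, 0],
  [0, 0, 0, 0, 0],
  [0, 0, 35, 0, 0],
  [0, 0, 40, 0, 0],
  [0, 0, 25, 0, 0],
  [0, 0, 11, 0, 0],
  [0, 0, 0, 0, 1],
  [0, 0, 0, 0, 1],
  [0, 0, 0, 0, 1],
  [0, 0, 0, 0, 1],
  [0, 0, 0, 0, 1],
])

```text
t: 17.15
eef_pos: [678.3, 110.0, 113.5]
tcp_rot: [3.14, -0.0, 1.372]
ft_force: [0.4, -0.9, -0.8]
opening: 0.636
grip_force: 0.0
```

>>> carry_out([
  [0, 0, 0, 0, 1],
  [0, 0, 0, 0, 1],
  [0, 0, 0, 0, 1],
  [0, 0, 0, 0, 1],
  [0, 0, 0, 0, 1],
  [0, 0, 0, 0, 1],
  [0, 0, 0, 0, 1],
])

```text
t: 17.85
eef_pos: [678.1, 110.0, 112.7]
tcp_rot: [3.141, -0.0, 1.372]
ft_force: [0.7, 0.1, 1.2]
opening: 0.413
grip_force: 30.0
```

>>> carry_out([
  [0, 0, -20, 0, 1],
  [0, 0, -40, 0, 1],
  [0, 0, -40, 0, 1],
  [0, 0, -35, 0, 1],
  [-20, -5, 0, 0, 1],
  [-35, -9, 0, 0, 1],
  [-35, -9, 0, 0, 1],
  [-35, -9, 0, 0, 1],
  [-35, -10, 0, 0, 1],
  [-35, -10, 0, 0, 1],
  [-35, -10, 0, 0, 1],
  [-35, -10, 0, 0, 1],
])

```text
t: 19.05
eef_pos: [553.9, -136.7, 247.4]
tcp_rot: [-3.141, -0.0, 1.372]
ft_force: [0.6, -0.7, -1.2]
opening: 0.414
grip_force: 30.0
```

>>> carry_out([
  [-35, -9, 0, 0, 1],
  [-35, -9, 0, 0, 1],
  [-35, -9, 0, 0, 1],
  [-30, -8, 0, 0, 1],
  [-20, -5, 0, 0, 1],
  [0, 0, 0, 0, 1],
  [0, 0, 0, 0, 1],
])

```text
t: 19.75
eef_pos: [484.9, -279.5, 247.3]
tcp_rot: [-3.141, -0.001, 1.371]
ft_force: [-0.3, -0.5, -1.6]
opening: 0.415
grip_force: 30.0
```

```bash
python3 - <<'E'
from h import *
s=env.state();print(s["eef_pos"],s["tcp_rot"]);print(totool(np.array([490.8,-266.6,113.7])-s["eef_pos"]))
shot("scene","s2")
g=cv2.resize(load("s2")["color"][150:300,100:320],None,fx=3.6,fy=3.6,interpolation=2);cv2.imwrite("pics/s2c.png",g[:,:,::-1])
E
```

```text
[ 484.9018994  -279.45553662  247.34913246] [-3.14108469e+00 -5.94797896e-04  1.37050195e+00]
[ 13.7   3.3 133.7]
```

View pics/s2c.png

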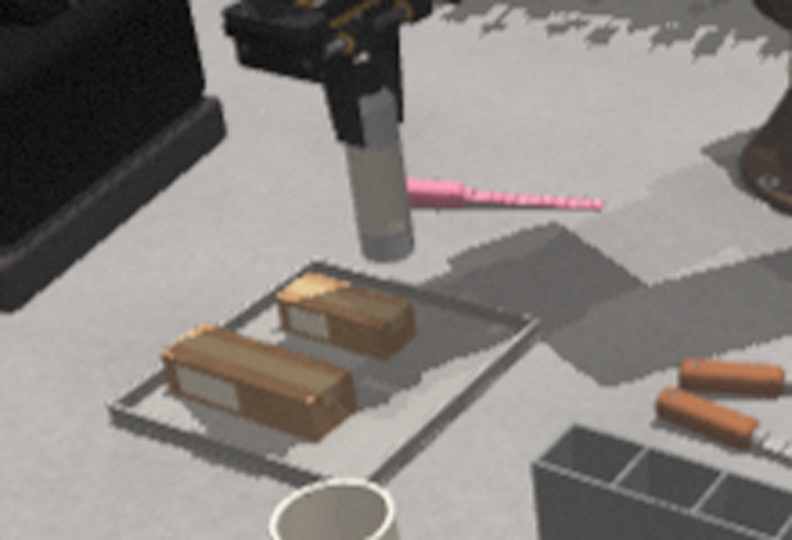

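The cartons lie flat in the tray at crop (345,315) and (255,385). The can hangs upright at (380,200) with the free strip of tray below it, so I'm lowering it.

>>> carry_out([
  [13.7, 3.3, 0, 0, 1],
  [0, 0, 40, 0, 1],
  [0, 0, 40, 0, 1],
  [0, 0, 30, 0, 1],
  [0, 0, 12, 0, 1],
  [0, 0, 6, 0, 1],
  [0, 0, 3, 0, 1],
  [0, 0, 1, 0, 1],
  [0, 0, 0, 0, 1],
])

```text
t: 20.7
eef_pos: [491.4, -266.9, 116.6]
tcp_rot: [3.14, 0.001, 1.372]
ft_force: [0.6, -0.2, -1.5]
opening: 0.417
grip_force: 30.0
```

>>> carry_out([
  [0, 0, 1, 0, 1],
  [0, 0, 1, 0, 1],
  [0, 0, 1, 0, 1],
  [0, 0, 0, 0, 1],
  [0, 0, 0, 0, 1],
])

```text
t: 21.2
eef_pos: [491.3, -267.1, 113.6]
tcp_rot: [3.14, 0.001, 1.372]
ft_force: [-0.6, 1.8, 8.5]
opening: 0.416
grip_force: 30.0
```

>>> carry_out([
  [0, 0, 0, 0, 0.5],
  [0, 0, 0, 0, 0.3],
  [0, 0, 0, 0, 0],
  [0, 0, 0, 0, 0],
  [0, 0, 0, 0, 0],
  [0, 0, -20, 0, 0],
  [0, 0, -45, 0, 0],
  [0, 0, -45, 0, 0],
  [20, 0, -45, 0, 0],
  [45, -2, -15, 0, 0],
  [45, -2, -15, 0, 0],
  [45, -2, -15, 0, 0],
])

```text
t: 22.4
eef_pos: [515.7, -112.2, 313.5]
tcp_rot: [3.141, -0.0, 1.371]
ft_force: [1.6, 0.2, 0.3]
opening: 0.998
grip_force: 0.0
```

>>> carry_out([
  [45, -2, -15, 0, 0],
  [45, -2, -15, 0, 0],
  [45, -2, -15, 0, 0],
  [35, 0, -15, 0, 0],
  [0, 0, 0, 0, 0],
  [0, 0, 0, 0, 0],
  [0, 0, 0, 0, 0],
])

```text
t: 23.1
eef_pos: [543.3, 53.4, 372.0]
tcp_rot: [-3.141, 0.0, 1.371]
ft_force: [0.7, 0.5, 0.9]
opening: 1.003
grip_force: 0.0
```

```bash
cat >> h.py <<'E'
def handles(c):  # orange handle blobs (not cartons): centre, size, angle and blade side unknown
    h=cv2.cvtColor(c["color"],cv2.COLOR_RGB2HSV); m=cv2.inRange(h,(5,140,60),(14,255,255)); out=[]
    for k in cv2.findContours(m,0,2)[0]:
        if cv2.contourArea(k)>60:
            b=cv2.boxPoints(cv2.minAreaRect(k)); 
            if np.linalg.norm(b[0]-b[1])>np.linalg.norm(b[1]-b[2]): b=np.roll(b,1,0)
            out.append(((b[0]+b[1])/2,(b[2]+b[3])/2,np.linalg.norm(b[0]-b[1])))
    return out
E
python3 - <<'E'
from h import *
s=env.state();print(s["t"],s["eef_pos"],s["tcp_rot"])
c=shot("wrist","w4");t=shot("top","t3"); sc=shot("scene","s3")
for C in(c,load("w2"),t):
    for a,b,w in handles(C): print(a.round(1),b.round(1),w.round(1),onz(C,a,16),onz(C,b,16))
g=sc["color"][150:350,100:380]; a=cv2.resize(g,(500,357),interpolation=2);b=cv2.resize(c["color"][80:330,100:400],(300,250))
o=np.zeros((357,800,3),np.uint8);o[:,:500]=a;o[:250,500:]=b;cv2.imwrite("pics/c3.png",o[:,:,::-1])
E
```

```text
23.1 [543.33895724  53.44232941 372.03616162] [-3.14059773e+00  2.74997695e-04  1.37099067e+00]
[238.3 239.7] [259.  285.1] 13.3 [407.2  12.9  16. ] [421.  -68.5  16. ]
[283.5 283.1] [285.3 233.8] 12.6 [461.2 -73.   16. ] [482.3   7.6  16. ]
[164.8 184.9] [184.9 231.9] 13.1 [409.5  12.7  16. ] [421.1 -68.2  16. ]
[209.5 181. ] [209.5 230. ] 13.0 [482.1   6.7  16. ] [462.4 -71.9  16. ]
```

View pics/c3.png

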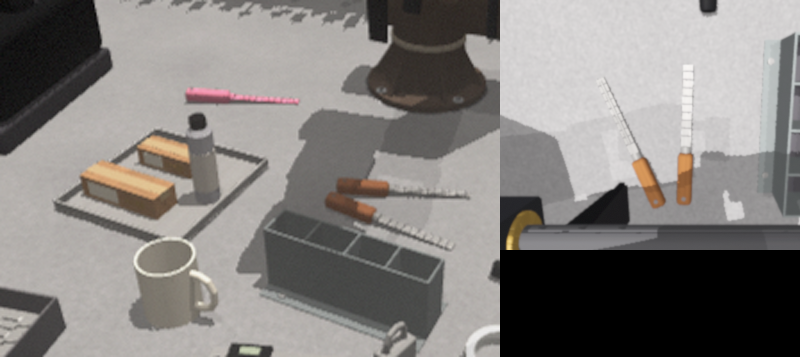

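>>> carry_out([
  [-39, -18, 0, 0, 0.57],
  [-39, -18, 0, 0, 0.57],
  [-39, -18, 0, 0, 0.57],
  [0, 0, 40, 3, 0.57],
  [0, 0, 45, 0, 0.57],
  [0, 0, 45, 0, 0.57],
  [0, 0, 45, 0, 0.57],
  [0, 0, 45, 0, 0.57],
  [0, 0, 40, 0, 0.57],
  [0, 0, 0, 0, 0.57],
])

```text
t: 24.25
eef_pos: [465.3, -50.0, 109.0]
tcp_rot: [-3.134, -0.0, 1.318]
ft_force: [-0.3, 0.2, 0.4]
opening: 0.431
grip_force: 0.0
```

```bash
python3 - <<'E'
from h import *
s=env.state();print(s["t"],s["eef_pos"],s["tcp_rot"],s["opening"]);print(totool(np.array([467,-51,10])-s["eef_pos"]))
T=shot("top","t4")
for a,b,w in handles(T): print(onz(T,a,16),onz(T,b,16))
c=shot("wrist","w5")
for a,b,w in handles(c): print(a,b,onz(c,a,16),onz(c,b,16))
E
```

```text
24.25 [465.31843028 -50.02243626 108.99569014] [-3.13362507e+00 -3.74314112e-05  1.31780619e+00] 0.43120992431279365
[-0.5  2.7 99. ]
[219.60544 180.16759] [268.08328 273.66052] [406.5  14.   16. ] [420.8 -66.9  16. ]
[319. 162.] [319. 270.] [482.5   8.3  16. ] [461.5 -74.   16. ]
```

>>> carry_out([
  [-1, 2, 0, 0, 0.57],
  [0, 0, 40, 0, 0.57],
  [0, 0, 30, 0, 0.57],
  [0, 0, 15, 0, 0.57],
  [0, 0, 9, 0, 0.57],
  [0, 0, 3, 0, 0.57],
  [0, 0, 0, 0, 1],
  [0, 0, 0, 0, 1],
  [0, 0, 0, 0, 1],
  [0, 0, 0, 0, 1],
  [0, 0, 0, 0, 1],
])

```text
t: 25.45
eef_pos: [469.5, -51.4, 16.0]
tcp_rot: [3.141, -0.0, 1.319]
ft_force: [-0.2, -2.1, 3.2]
opening: 0.251
grip_force: 29.7
```

>>> carry_out([
  [0, 0, 0, 0, 0.62],
  [0, 0, 0, 0, 0.62],
  [0, 0, 5, 0, 0.62],
  [0, 0, 0, 0, 0.62],
  [0, 0, 0, 0, 0.62],
])

```text
t: 25.95
eef_pos: [469.1, -51.3, 10.3]
tcp_rot: [-3.141, -0.0, 1.319]
ft_force: [0.9, -0.1, -0.1]
opening: 0.38
grip_force: 0.0
```

Now grip, then lift gently to see whether the file pivots.

>>> carry_out([
  [0, 0, 0, 0, 1],
  [0, 0, 0, 0, 1],
  [0, 0, 0, 0, 1],
  [0, 0, 0, 0, 1],
  [0, 0, -5, 0, 1],
  [0, 0, -10, 0, 1],
  [0, 0, -15, 0, 1],
  [0, 0, -20, 0, 1],
  [0, 0, -20, 0, 1],
  [0, 0, -20, 0, 1],
  [0, 0, 0, 0, 1],
  [0, 0, 0, 0, 1],
])

```text
t: 27.15
eef_pos: [469.2, -51.3, 101.1]
tcp_rot: [3.14, -0.0, 1.319]
ft_force: [-0.6, -0.4, -2.2]
opening: 0.25
grip_force: 29.9
```

```bash
python3 - <<'E'
from h import *
s=env.state();print(s["t"],s["eef_pos"],s["opening"],s["grip_force"])
g=shot("scene","s4")["color"][140:300,180:400]; t=shot("top","t5")["color"][200:300,270:390]
a=cv2.resize(g,(440,320),interpolation=2);b=cv2.resize(t,(360,300),interpolation=2)
o=np.zeros((320,800,3),np.uint8);o[:,:440]=a;o[:300,440:]=b;cv2.imwrite("pics/c4.png",o[:,:,::-1])
E
```

```text
27.15 [469.22835075 -51.29095883 101.08118589] 0.2503243154080038 29.918585121631622
```

View pics/c4.png

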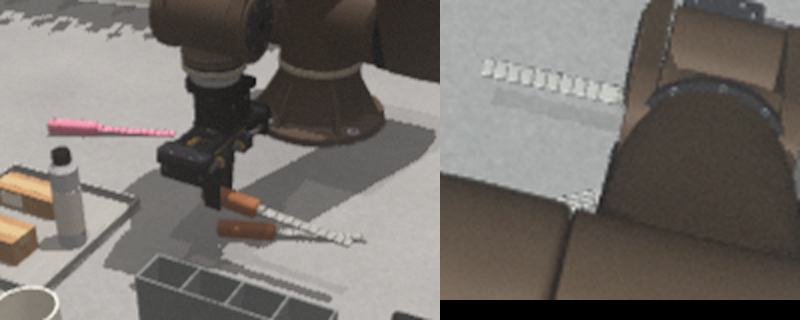

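```bash
python3 - <<'E'
from h import *
T,S=load("t5"),load("s4")
for p in[(352,259),(355,260),(362,259)]: print(tri([(T,(285.5,221.7)),(S,p)]))
for z in(5,50,100): print(z,onz(T,(285.5,221.7),z),proj(S,onz(T,(285.5,221.7),z)))
E
```

```text
(array([516.7, 135.4,  97.9]), [2.8, 2.8])
(array([516.5, 139.4,  95.5]), [1.1, 1.1])
(array([514.8, 148.1,  99.6]), [10.0, 10.0])
5 [530.  143.1   5. ] [353.2 290.5]
50 [523.3 140.7  50. ] [353.7 275.5]
100 [516.  138.1 100. ] [354.2 258.4]
```

>>> carry_out([
  [0, 0, 0, 0, 0.79],
])

```text
t: 27.35
eef_pos: [468.8, -51.2, 99.9]
tcp_rot: [-3.14, -0.0, 1.319]
ft_force: [0.2, 0.1, -1.0]
opening: 0.25
grip_force: 29.9
```

>>> carry_out([
  [0, 0, 0, 0, 0.77],
])

```text
t: 27.45
eef_pos: [469.0, -51.3, 100.0]
tcp_rot: [-3.14, -0.0, 1.319]
ft_force: [0.3, 0.6, -1.3]
opening: 0.25
grip_force: 29.9
```

>>> carry_out([
  [0, 0, 0, 0, 0.76],
])

```text
t: 27.55
eef_pos: [469.1, -51.3, 100.2]
tcp_rot: [-3.141, -0.0, 1.319]
ft_force: [0.2, -0.3, -1.2]
opening: 0.251
grip_force: 29.9
```

>>> carry_out([
  [0, 0, 0, 0, 0.755],
])

```text
t: 27.65
eef_pos: [469.1, -51.3, 100.4]
tcp_rot: [-3.141, -0.0, 1.319]
ft_force: [0.7, 0.6, -0.3]
opening: 0.248
grip_force: 29.9
```

>>> carry_out([
  [0, 0, 0, 0, 0.752],
])

```text
t: 27.75
eef_pos: [469.2, -51.3, 100.5]
tcp_rot: [-3.141, -0.0, 1.319]
ft_force: [-0.2, 0.3, -0.9]
opening: 0.254
grip_force: 25.0
```

>>> carry_out([
  [0, 0, 0, 0, 0.75],
])

```text
t: 27.85
eef_pos: [469.2, -51.3, 100.6]
tcp_rot: [-3.142, -0.0, 1.319]
ft_force: [-0.1, -0.3, -1.6]
opening: 0.254
grip_force: 15.8
```

>>> carry_out([
  [0, 0, -15, 0, 0.8],
  [0, 0, -35, 0, 0.8],
  [0, 0, -40, 0, 0.8],
  [0, 0, -30, 0, 0.8],
  [0, 0, -15, 0, 0.8],
  [0, 0, 0, 0, 0.8],
  [0, 0, 0, 0, 0.75],
  [0, 0, 0, 0, 0.749],
])

```text
t: 28.65
eef_pos: [468.7, -51.2, 234.5]
tcp_rot: [-3.14, -0.0, 1.319]
ft_force: [-1.1, 0.1, -0.7]
opening: 0.253
grip_force: 6.4
```

>>> carry_out([
  [0, 0, 0, 0, 0.7485],
])

```text
t: 28.75
eef_pos: [468.9, -51.3, 234.6]
tcp_rot: [-3.14, -0.0, 1.319]
ft_force: [0.1, -0.5, -1.0]
opening: 0.252
grip_force: 4.9
```

```bash
python3 - <<'E'
from h import *
s=env.state();print(s["moment"],s["ft_force"],s["grip_force"])
c=shot("wrist","w6")
g=shot("scene","s5")["color"][90:300,180:420]; 
a=cv2.resize(g,(480,420),interpolation=2);b=cv2.resize(c["color"],(320,240),interpolation=2)
o=np.zeros((420,800,3),np.uint8);o[:,:480]=a;o[:240,480:]=b;cv2.imwrite("pics/c5.png",o[:,:,::-1])
E
```

```text
[-0.127939    0.14853496  0.0716406 ] [ 0.11229754 -0.45968407 -1.02783442] 4.912599250674248
```

View pics/c5.png

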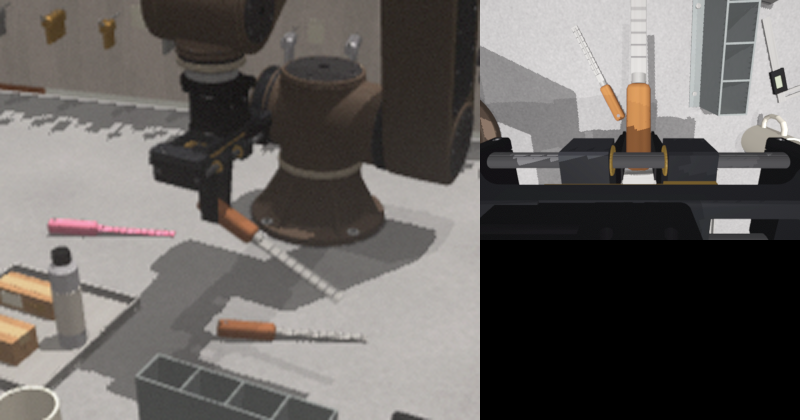

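>>> carry_out([
  [0, 0, 0, 0, 0.7485],
  [0, 0, 0, 0, 0.7485],
  [0, 0, 0, 0, 0.7485],
])

```text
t: 29.15
eef_pos: [469.2, -51.3, 235.6]
tcp_rot: [-3.142, -0.0, 1.319]
ft_force: [-0.7, -0.3, -1.4]
opening: 0.254
grip_force: 5.0
```

```bash
cat >> h.py <<'E'
def pitch(c,L=61.5): # pitch of held file from the far end of its orange handle (wrist view), deg; L grip->front of orange
    h=cv2.cvtColor(c["color"],cv2.COLOR_RGB2HSV); m=cv2.inRange(h,(5,140,60),(16,255,255)); m[:,:285]=0; m[:,350:]=0
    y,x=np.nonzero(m); row=np.sort(y)[20]; f=np.radians(np.arange(-5,115,.5)); I=np.linalg.inv(c["hand_eye"])
    P=np.array([[L*np.cos(a)-11*np.sin(a),0,-11+L*np.sin(a)-11*np.cos(a),1] for a in f])@I.T; q=P@np.c_[c["K"],np.zeros(3)].T; v=q[:,1]/q[:,2]
    return row,len(y),np.degrees(f[np.argmin(abs(v-row))])
E
python3 - <<'E'
from h import *
print(pitch(load("w5")|{} ) if 0 else "", pitch(load("w6")))
s=env.state();c=shot("wrist","w7");print(pitch(c),s["grip_force"],s["ft_force"])
h=cv2.cvtColor(c["color"],cv2.COLOR_RGB2HSV); m=cv2.inRange(h,(5,140,60),(16,255,255))
for k in cv2.findContours(m,0,2)[0]:
    if cv2.contourArea(k)>60: print(cv2.boundingRect(k))
E
```

```text
(np.int64(167), 6400, np.float64(-1.5000000000000002))
(np.int64(223), 3388, np.float64(54.0)) 4.977542906999588 [-0.70341583 -0.30850428 -1.35750076]
(297, 337, 41, 7)
(293, 222, 48, 82)
(241, 170, 47, 70)
```

>>> carry_out([
  [0, 0, 0, 0, 0.7485],
  [0, 0, 0, 0, 0.7485],
  [0, 0, 0, 0, 0.7485],
  [0, 0, 0, 0, 0.7485],
  [0, 0, 0, 0, 0.752],
])

```text
t: 29.7
eef_pos: [469.2, -51.3, 235.6]
tcp_rot: [3.142, -0.0, 1.319]
ft_force: [0.0, 0.4, -0.8]
opening: 0.247
grip_force: 24.2
```

```bash
python3 - <<'E'
from h import *
s=env.state();c=shot("wrist","w8");print(pitch(c),s["grip_force"],s["ft_force"],s["eef_pos"])
g=shot("scene","s6")["color"][90:300,180:420]; 
a=cv2.resize(g,(480,420),interpolation=2);b=cv2.resize(c["color"],(320,240),interpolation=2)
o=np.zeros((420,800,3),np.uint8);o[:,:480]=a;o[:240,480:]=b;cv2.imwrite("pics/c6.png",o[:,:,::-1])
E
```

```text
(np.int64(223), 3393, np.float64(54.0)) 24.24181491136551 [ 0.02312304  0.43772485 -0.81355944] [469.23078988 -51.31176047 235.62704923]
```

View pics/c6.png

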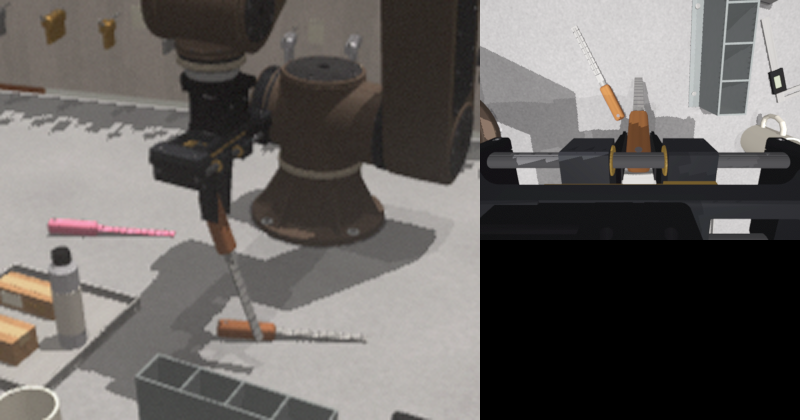

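```bash
python3 - <<'E'
from h import *
c=load("w8");S=load("s6")
x,r=tri([(c,(317,160)),(S,(309,259))]);g=env.state()["eef_pos"]+[0,0,11];print(x,r,x-g,np.degrees(np.arctan2(np.linalg.norm((x-g)[:2]),(g-x)[2])),np.linalg.norm(x-g))
E
```

```text
[483.7   8.2  52.1] [1.1, 1.1] [  14.48179532   59.4994964  -194.53551412] 17.473130796168547 203.94601913359492
```

>>> carry_out([
  [0, 0, 0, 0, 0.7485],
  [0, 0, 0, 0, 0.748],
  [0, 0, 0, 0, 0.748],
])

```text
t: 30.1
eef_pos: [469.2, -51.3, 235.6]
tcp_rot: [-3.142, -0.0, 1.319]
ft_force: [0.7, 0.2, -1.3]
opening: 0.251
grip_force: 2.2
```

```bash
python3 - <<'E'
from h import *
s=env.state();c=shot("wrist","w9");print(pitch(c),s["grip_force"],s["ft_force"],s["eef_pos"])
E
```

```text
(np.int64(223), 3389, np.float64(54.0)) 2.172962911427021 [ 0.65429425  0.21692824 -1.26595782] [469.22634174 -51.32219367 235.61397139]
```

>>> carry_out([
  [0, 0, 0, 0, 1],
  [0, 0, -20, 0, 1],
  [0, 0, -40, 0, 1],
  [0, 0, -25, 0, 1],
  [-2, 20, 0, 0, 1],
  [-3, 40, 0, 0, 1],
  [-4, 40, 0, 0, 1],
  [-4, 40, 0, 0, 1],
  [-3, 27, 0, -1.8, 1],
  [0, 0, 0, 0, 1],
  [0, 0, 0, 0, 1],
  [0, 0, 0, 0, 1],
])

```text
t: 31.35
eef_pos: [626.2, -108.0, 320.8]
tcp_rot: [-3.141, -0.0, 1.35]
ft_force: [-0.6, -0.2, -0.9]
opening: 0.251
grip_force: 30.0
```

```bash
python3 - <<'E'
from h import *
s=env.state();c=shot("wrist","w10");S=shot("scene","s7");print(pitch(c),s["eef_pos"],s["tcp_rot"],s["grip_force"])
R=Ro.from_euler("xyz",s["tcp_rot"]).as_matrix(); 
tip=s["eef_pos"]+R@np.array([61.2,0,-11+194.5]); print("tip",tip,proj(S,tip),proj(c,tip))
t=np.array([641.8,-49.4,10]); print(totool(t-tip))
print([proj(c,p) for p in ([638.3,-65,100],)])
# rim partitions at well0/1 seen by wrist
cv2.imwrite("pics/c7.png",np.hstack([cv2.resize(c["color"][100:280,200:440],(480,360),interpolation=2),cv2.resize(S["color"][130:310,200:360],(320,360),interpolation=2)])[:,:,::-1])
E
```

```text
(np.int64(223), 3347, np.float64(54.0)) [ 626.21728532 -108.04622331  320.76288609] [-3.14129604e+00 -1.09042283e-04  1.35037703e+00] 29.99983638525009
tip [639.54924296 -48.29547974 137.26956864] [269.2 263.9] [317.4 159.1]
[ -0.6   2.4 127.3]
[array([319.5, 173.7])]
```

View pics/c7.png

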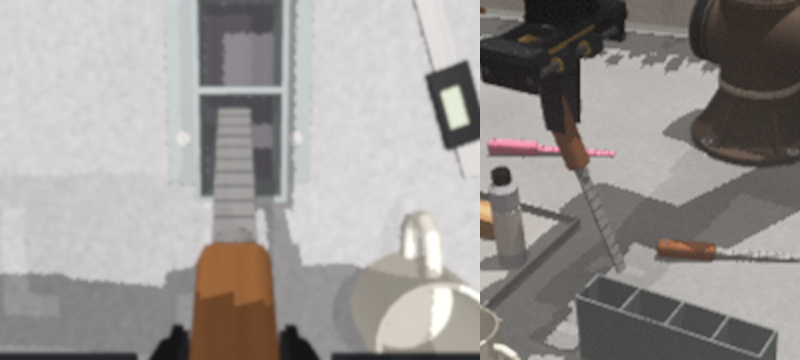

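>>> carry_out([
  [-1, 4, 0, 0, 1],
  [0, 0, 20, 0, 1],
  [0, 0, 30, 0, 1],
  [0, 0, 30, 0, 1],
  [0, 0, 20, 0, 1],
  [0, 0, 10, 0, 1],
  [0, 0, 0, 0, 1],
])

```text
t: 32.15
eef_pos: [630.4, -110.2, 209.9]
tcp_rot: [-3.14, -0.0, 1.351]
ft_force: [0.1, 0.1, -0.8]
opening: 0.25
grip_force: 30.0
```

>>> carry_out([
  [0, 0, 8, 0, 1],
  [0, 0, 5, 0, 1],
  [0, 0, 3, 0, 1],
  [0, 0, 0, 0, 1],
])

```text
t: 32.55
eef_pos: [630.6, -110.3, 194.5]
tcp_rot: [-3.141, -0.0, 1.351]
ft_force: [0.6, 0.9, -1.2]
opening: 0.25
grip_force: 30.0
```

>>> carry_out([
  [0, 0, 3, 0, 1],
  [0, 0, 2, 0, 1],
  [0, 0, 0, 0, 1],
])

```text
t: 32.85
eef_pos: [630.6, -110.2, 189.4]
tcp_rot: [-3.141, -0.0, 1.351]
ft_force: [-0.5, 0.7, -1.4]
opening: 0.249
grip_force: 30.0
```

>>> carry_out([
  [0, 0, 2, 0, 1],
  [0, 0, 0, 0, 1],
])

```text
t: 33.05
eef_pos: [630.8, -110.4, 187.8]
tcp_rot: [3.141, -0.0, 1.351]
ft_force: [0.2, -0.1, 0.1]
opening: 0.249
grip_force: 30.0
```

>>> carry_out([
  [0, 0, 2, 0, 1],
  [0, 0, 0, 0, 1],
])

```text
t: 33.25
eef_pos: [631.0, -110.8, 187.2]
tcp_rot: [3.14, 0.001, 1.351]
ft_force: [-2.5, -2.2, 11.3]
opening: 0.249
grip_force: 30.0
```

>>> carry_out([
  [0, 0, 0, 0, 0.7],
  [0, 0, 0, 0, 0.6],
  [0, 0, 0, 0, 0.45],
  [0, 0, 0, 0, 0.45],
  [0, 0, -15, 0, 0.45],
  [0, 0, -40, 0, 0.45],
  [0, 0, -45, 0, 0.45],
  [0, 0, -30, 0, 0.45],
  [0, 0, 0, 0, 0.45],
])

```text
t: 34.15
eef_pos: [631.7, -110.4, 320.2]
tcp_rot: [3.134, 0.0, 1.351]
ft_force: [-0.6, 0.6, -0.3]
opening: 0.549
grip_force: 0.0
```

```bash
python3 - <<'E'
from h import *
s=env.state();print(s["t"],s["eef_pos"],s["tcp_rot"])
T=shot("top","t8");S=shot("scene","s8")
for n,C in(("T",T),("S",S)):
    for a,b,w in handles(C): print(n,a.round(1),b.round(1),w.round(1),onz(C,a,16),onz(C,b,16))
print(proj(S,[632,-110,200]),proj(T,[632,-110,200]),proj(S,[640,-70,100]),proj(T,[640,-70,100]))
print(totool(np.array([545,50,372])-s["eef_pos"]))
E
```

```text
34.15 [ 631.70361241 -110.43331494  320.18922407] [3.13434788e+00 2.72080566e-04 1.35072412e+00]
S [ 63.  131.4] [107.6 113.6] 28.2 [ -287.2 -1415.5    16. ] [ -589.5 -1387.3    16. ]
S [-3.6 25.1] [17.3 90.8] 26.4 [-3073.  -4576.5    16. ] [ -831.  -2186.4    16. ]
S [49.7 13.3] [70.7 97.3] 60.9 [-4239.2 -4874.1    16. ] [ -800.9 -1784.9    16. ]
S [98.3 -2. ] [129.2 126.4] 18.9 [-6552.4 -5816.5    16. ] [ -438.2 -1157.8    16. ]
[243.8 236.5] [378.5 169.6] [261.4 275. ] [360.1 175.6]
[ 137.6 -119.6  -51.9]
```

>>> carry_out([
  [0, -20, -10, 0, 0.45],
  [10, -30, -10, 0, 0.45],
  [25, -30, -10, 0, 0.45],
  [40, -20, -10, 0, 0.45],
  [40, -20, -10, 0, 0.45],
  [22, 0, 0, 0, 0.45],
  [0, 0, 0, 0, 0.45],
  [0, 0, 0, 0, 0.45],
])

```text
t: 35.05
eef_pos: [543.3, 49.6, 364.2]
tcp_rot: [-3.139, 0.001, 1.352]
ft_force: [0.3, -0.2, 0.7]
opening: 0.551
grip_force: 0.0
```

```bash
python3 - <<'E'
from h import *
s=env.state();print(s["t"],s["eef_pos"],s["tcp_rot"],s["opening"])
c=shot("wrist","w11");T=shot("top","t9");S=shot("scene","s9")
for n,C in(("w",c),("T",T)):
    for a,b,w in handles(C): print(n,a.round(1),b.round(1),w.round(1),onz(C,a,16),onz(C,b,16))
cv2.imwrite("pics/c8.png",np.hstack([cv2.resize(c["color"][60:330,150:480],(440,360),interpolation=2),cv2.resize(S["color"][130:310,180:360],(360,360),interpolation=2)])[:,:,::-1])
E
```

```text
35.05 [543.26934357  49.6383678  364.23595275] [-3.13934202e+00  5.76229303e-04  1.35161408e+00] 0.5512873835132504
w [237.4 240.3] [253.  271.5] 13.9 [406.4  12.6  16. ] [416.8 -42.6  16. ]
```

View pics/c8.png

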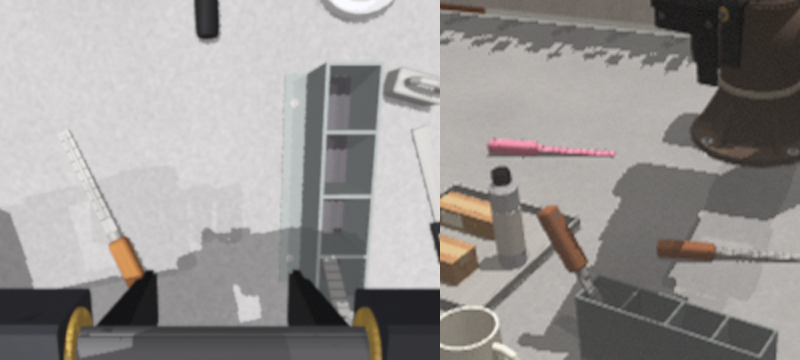

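File 1 leans handle up in well0 (scene crop (565,240), blade entering the rim at (590,290)). File 2 is unmoved at wrist crop (125,260), so it is next.

>>> carry_out([
  [0, 0, 0, -7.5, 0.57],
  [0, 0, 0, -7.5, 0.57],
  [0, 0, 0, -7.4, 0.57],
  [-18, -35, 20, 0, 0.57],
  [-18, -35, 40, 0, 0.57],
  [-18, -35, 40, 0, 0.57],
  [-19, -35, 40, 0, 0.57],
  [0, 0, 40, 0, 0.57],
  [0, 0, 40, 0, 0.57],
  [0, 0, 30, 0, 0.57],
  [0, 0, 0, 0, 0.57],
  [0, 0, 0, 0, 0.57],
])

```text
t: 36.4
eef_pos: [428.5, -38.6, 129.2]
tcp_rot: [-3.141, -0.0, 1.741]
ft_force: [0.2, -0.1, 0.0]
opening: 0.429
grip_force: 0.0
```

```bash
python3 - <<'E'
from h import *
s=env.state();print(s["t"],s["eef_pos"],s["tcp_rot"],s["opening"])
c=shot("wrist","w12b")
for a,b,w in handles(c): print(a.round(1),b.round(1),w.round(1),onz(c,a,16),onz(c,b,16))
T=shot("top","t10"); S=shot("scene","s10")
for a,b,w in handles(T): print("T",a.round(1),b.round(1),w.round(1))
h=cv2.cvtColor(S["color"][200:300,210:270],cv2.COLOR_RGB2HSV); m=cv2.inRange(h,(5,110,40),(16,255,255))
for k in cv2.findContours(m,0,2)[0]:
    if cv2.contourArea(k)>30: print("S",cv2.boxPoints(cv2.minAreaRect(k)).round(1).tolist())
print(totool(np.array([417.3,-46.6,10])-s["eef_pos"]))
E
```

```text
36.4 [428.46021797 -38.63810076 129.23689287] [-3.14072967e+00 -4.36111090e-04  1.74058294e+00] 0.4293234916022711
[300.2 168.7] [304.1 269. ] 26.5 [405.2  13.5  16. ] [421.9 -69.5  16. ]
S [[19.200000762939453, 35.79999923706055], [26.299999237060547, 31.200000762939453], [45.099998474121094, 60.0], [38.0, 64.5999984741211]]
[ -5.8 -12.6 119.2]
```

>>> carry_out([
  [-6.5, -12.6, 0, 0, 0.57],
  [0, 0, 0, -1.7, 0.57],
  [0, 0, 40, 0, 0.57],
  [0, 0, 40, 0, 0.57],
  [0, 0, 20, 0, 0.57],
  [0, 0, 10, 0, 0.57],
  [0, 0, 8, 0, 0.57],
  [0, 0, 0, 0, 0.57],
  [0, 0, 0, 0, 0.57],
])

```text
t: 37.45
eef_pos: [417.4, -46.7, 11.6]
tcp_rot: [3.141, 0.0, 1.771]
ft_force: [-0.6, -0.3, -0.1]
opening: 0.43
grip_force: 0.0
```

>>> carry_out([
  [0, 0, 1, 0, 1],
  [0, 0, 0, 0, 1],
  [0, 0, 0, 0, 1],
  [0, 0, 0, 0, 1],
  [0, 0, 0, 0, 1],
  [0, 0, -10, 0, 1],
  [0, 0, -25, 0, 1],
  [0, 0, -40, 0, 1],
  [0, 0, -40, 0, 1],
  [0, 0, -40, 0, 1],
  [0, 0, -40, 0, 1],
  [0, 0, -30, 0, 1],
])

```text
t: 38.65
eef_pos: [416.6, -46.5, 237.9]
tcp_rot: [3.14, 0.001, 1.771]
ft_force: [0.9, -0.6, -1.7]
opening: 0.254
grip_force: 30.0
```

>>> carry_out([
  [0, 0, -5, 0, 1],
  [0, 0, 0, 0, 1],
  [0, 0, 0, 0, 0.75],
])

```text
t: 38.95
eef_pos: [416.3, -46.4, 238.8]
tcp_rot: [-3.14, -0.001, 1.771]
ft_force: [-0.8, 0.4, -0.6]
opening: 0.248
grip_force: 30.0
```

>>> carry_out([
  [0, 0, 0, 0, 0.748],
])

```text
t: 39.05
eef_pos: [416.5, -46.5, 238.6]
tcp_rot: [-3.139, -0.001, 1.771]
ft_force: [-0.1, -0.3, -0.7]
opening: 0.248
grip_force: 30.0
```

>>> carry_out([
  [0, 0, 0, 0, 0.747],
])

```text
t: 39.15
eef_pos: [416.7, -46.6, 238.9]
tcp_rot: [-3.14, -0.001, 1.771]
ft_force: [-0.1, 0.0, -0.7]
opening: 0.249
grip_force: 23.1
```

>>> carry_out([
  [0, 0, 0, 0, 0.745],
  [0, 0, 0, 0, 0.744],
])

```text
t: 39.35
eef_pos: [417.0, -46.6, 239.6]
tcp_rot: [-3.141, -0.001, 1.771]
ft_force: [0.2, 0.1, 0.2]
opening: 0.253
grip_force: 0.0
```

>>> carry_out([
  [0, 0, 0, 0, 0.7435],
  [0, 0, 0, 0, 0.7435],
  [0, 0, 0, 0, 0.7435],
  [0, 0, 0, 0, 0.7435],
])

```text
t: 39.75
eef_pos: [417.1, -46.6, 240.0]
tcp_rot: [3.141, -0.0, 1.771]
ft_force: [-0.2, -1.1, 0.3]
opening: 0.256
grip_force: 0.0
```

```bash
python3 - <<'E'
from h import *
s=env.state();c=shot("wrist","w13");print(pitch(c),s["eef_pos"],s["grip_force"])
E
```

```text
(np.int64(262), 724, np.float64(81.5)) [417.05224264 -46.64115649 239.95659188] 0.0
```

>>> carry_out([
  [0, 0, -20, 0, 0.45],
  [10, 25, -30, 0, 0.45],
  [20, 35, -20, 0, 0.45],
  [20, 40, -20, 0, 0.45],
  [20, 30, -20, 0, 0.45],
  [0, 0, 0, 0, 0.45],
  [0, 0, 0, 0, 0.45],
])

```text
t: 40.5
eef_pos: [530.4, 48.2, 349.4]
tcp_rot: [-3.141, -0.0, 1.773]
ft_force: [-0.4, -0.4, -0.3]
opening: 0.548
grip_force: 0.0
```

```bash
python3 - <<'E'
from h import *
s=env.state();print(s["t"],s["eef_pos"],s["tcp_rot"])
c=shot("wrist","w14");T=shot("top","t11");S=shot("scene","s11")
for n,C in(("w",c),("T",T),("S",S)):
    h=cv2.cvtColor(C["color"],cv2.COLOR_RGB2HSV); m=cv2.inRange(h,(5,130,50),(15,255,255))
    if n=="S": m[:,:180]=0;m[:120]=0
    for k in cv2.findContours(m,0,2)[0]:
        if cv2.contourArea(k)>30:
            r=cv2.minAreaRect(k); print(n,np.round(r[0],1),np.round(r[1],1),round(r[2]),onz(C,r[0],11))
E
```

```text
40.5 [530.39278132  48.2410628  349.43575611] [-3.14095049e+00 -1.33419696e-04  1.77252442e+00]
w [371.  353.4] [19.3 30.2] 5 [ 670.1 -186.3   11. ]
w [234.  288.5] [15. 12.] 90 [ 428.8 -117.3   11. ]
T [385.9 251.4] [ 7.2 27.3] 80 [ 436.4 -144.2   11. ]
T [380.9 173.5] [ 8.1 22.4] 86 [ 664.8 -137.9   11. ]
```

```bash
python3 - <<'E'
from h import *
T=load("t11")
for a,b,w in handles(T): print(a,b,w,onz(T,a,16),onz(T,b,16))
d=cv2.absdiff(T["color"],load("t0")["color"]).max(2); m=(d>25).astype(np.uint8); m[:195]=0;m[300:]=0;m[:,:270]=0;m[:,409:]=0
n,l,st,ce=cv2.connectedComponentsWithStats(m)
for i in range(1,n):
    if st[i,4]>15: print(st[i],ce[i].round(1))
# finer: wrist view bright/dark texture along candidate directions
E
```

```text
[386.3077 251.5385] [399.00003 249.00005] 6.667937 [ 435.5 -144.8   16. ] [ 442.  -181.4   16. ]
[  277   195   125   105 11453] [336.9 248.5]
```

>>> carry_out([
  [-40, -9, -3, 0, 0.45],
  [-40, -10, -3, 0, 0.45],
  [-40, -10, -3, 0, 0.45],
  [-40, -10, -3, 0, 0.45],
  [-40, -10, -3, 0, 0.45],
  [-40, -10, -3, 0, 0.45],
  [-40, -10, -3, 0, 0.45],
  [-40, -6, 0, 0, 0.45],
  [0, 0, 0, 0, 0.45],
  [0, 0, 0, 0, 0.45],
])

```text
t: 41.65
eef_pos: [519.7, -281.7, 370.3]
tcp_rot: [-3.141, -0.001, 1.769]
ft_force: [-0.1, 0.7, 0.3]
opening: 0.551
grip_force: 0.0
```

```bash
python3 - <<'E'
from h import *
s=env.state();print(s["t"],s["eef_pos"],s["tcp_rot"])
c=shot("wrist","w15")
h=cv2.cvtColor(c["color"],cv2.COLOR_RGB2HSV); m=cv2.inRange(h,(5,130,50),(15,255,255))
for k in cv2.findContours(m,0,2)[0]:
    if cv2.contourArea(k)>60:
        b=cv2.boxPoints(cv2.minAreaRect(k)); r=cv2.minAreaRect(k)
        if np.linalg.norm(b[0]-b[1])>np.linalg.norm(b[1]-b[2]): b=np.roll(b,1,0)
        e=(b[0]+b[1])/2,(b[2]+b[3])/2; print(np.round(e,1).tolist(),np.round(r[1],1),[onz(c,p,16) for p in e])
        g=cv2.GaussianBlur(c["color"],(0,0),1).max(2).astype(int)
        for A,B in(e,e[::-1]):
            u=(B-A)/np.linalg.norm(B-A); n=np.array([-u[1],u[0]])
            # contrast of axis vs. sides beyond end B
            out=[]
            for q in range(6,110,8):
                P=B+u*q; f=lambda P:int(g[min(max(int(round(P[1])),0),479),min(max(int(round(P[0])),0),639)])
                out.append((f(P+14*n),f(P),f(P-14*n)))
            print("beyond",B.round(),out)
E
```

```text
41.65 [ 519.66071988 -281.70426216  370.2919281 ] [-3.14086772e+00 -1.03365090e-03  1.76854654e+00]
[[443.1000061035156, 65.19999694824219], [460.79998779296875, 108.30000305175781]] [46.6 28.8] [array([654.6, -63.8,  16. ]), array([ 695.9, -113.3,   16. ])]
beyond [461. 108.] [(218, 214, 214), (211, 214, 215), (217, 216, 219), (214, 209, 218), (208, 179, 193), (172, 219, 216), (231, 189, 245), (255, 163, 154), (255, 156, 155), (255, 158, 155), (173, 167, 159), (173, 171, 161), (206, 179, 238)]
beyond [443.  65.] [(88, 154, 122), (89, 145, 164), (90, 120, 100), (89, 107, 147), (168, 100, 188), (99, 181, 200), (131, 190, 197), (186, 198, 208), (187, 205, 206), (194, 207, 204), (196, 209, 203), (194, 208, 206), (203, 208, 206)]
[[278.5, 61.0], [278.5, 123.0]] [62. 15.] [array([ 428. , -103.9,   16. ]), array([ 442.1, -185. ,   16. ])]
beyond [278. 123.] [(215, 194, 214), (213, 213, 213), (210, 213, 214), (241, 216, 206), (228, 240, 237), (168, 230, 237), (158, 226, 193), (157, 184, 152), (156, 153, 62), (155, 153, 45), (126, 151, 132), (147, 152, 150), (140, 168, 166)]
beyond [278.  61.] [(206, 221, 158), (207, 232, 208), (206, 193, 209), (207, 208, 210), (209, 212, 211), (208, 211, 209), (211, 210, 212), (212, 205, 210), (212, 205, 210), (212, 205, 210), (212, 205, 210), (212, 205, 210), (212, 205, 210)]
```

```bash
python3 - <<'E'
from h import *
c=load("w14"); g=cv2.GaussianBlur(c["color"],(0,0),.7).max(2)
E=np.array([442.1,-185.]);F=np.array([428.,-103.9]);u=(F-E)/np.linalg.norm(F-E);n=np.array([u[1],-u[0]])
for q in range(88,240,12):
    row=[]
    for k in range(-30,31,5):
        x=proj(c,[*(E+u*q+n*k),5]).astype(int); row.append(int(g[x[1],x[0]]) if 0<=x[1]<480 and 0<=x[0]<640 else -1)
    print(q,row)
s=env.state();G=E+22*u;print(u,np.arctan2(u[1],u[0]),G,totool(np.r_[G,10]-s["eef_pos"]))
E
```

```text
88 [136, 150, 150, 150, 144, 148, 145, 123, 143, 137, 38, 21, 22]
100 [151, 150, 149, 147, 159, 171, 173, 145, 147, 149, 148, 122, 75]
112 [149, 147, 148, 148, 155, 166, 163, 145, 146, 149, 148, 147, 148]
124 [149, 148, 150, 151, 154, 159, 153, 142, 148, 148, 148, 148, 144]
136 [154, 153, 152, 149, 152, 159, 149, 138, 150, 145, 147, 143, 139]
148 [149, 149, 143, 136, 143, 148, 144, 141, 149, 178, 193, 194, 201]
160 [190, 198, 203, 204, 211, 211, 198, 179, 205, 206, 204, 200, 199]
172 [201, 203, 206, 206, 207, 201, 199, 180, 204, 201, 201, 202, 207]
184 [206, 204, 206, 207, 202, 204, 197, 174, 203, 204, 203, 203, 207]
196 [206, 203, 205, 206, 205, 209, 193, 180, 205, 204, 206, 203, 203]
208 [204, 205, 206, 205, 205, 207, 202, 190, 206, 202, 204, 206, 203]
220 [207, 208, 206, 204, 205, 204, 215, 197, 206, 207, 205, 205, 202]
232 [206, 206, 207, 204, 201, 205, 207, 205, 206, 201, 205, 203, 204]
[-0.17128991  0.98522067] 1.7429351040592056 [ 438.33162205 -163.32514527] [131.  -56.6 360.7]
```

>>> carry_out([
  [44, -19, 20, 0, 0.57],
  [44, -19, 30, 0, 0.57],
  [43, -19, 30, 1.4, 0.57],
  [0, 0, 40, 0, 0.57],
  [0, 0, 40, 0, 0.57],
  [0, 0, 40, 0, 0.57],
  [0, 0, 30, 0, 0.57],
  [0, 0, 0, 0, 0.57],
  [0, 0, 0, 0, 0.57],
])

```text
t: 42.6
eef_pos: [445.9, -173.1, 149.0]
tcp_rot: [3.142, -0.0, 1.748]
ft_force: [1.5, -0.3, 0.5]
opening: 0.427
grip_force: 0.0
```

```bash
python3 - <<'E'
from h import *
s=env.state();print(s["t"],s["eef_pos"],s["tcp_rot"],s["opening"])
c=shot("wrist","w16")
h=cv2.cvtColor(c["color"],cv2.COLOR_RGB2HSV); m=cv2.inRange(h,(5,130,50),(15,255,255))
for k in cv2.findContours(m,0,2)[0]:
    if cv2.contourArea(k)>150: r=cv2.minAreaRect(k);print(np.round(cv2.boxPoints(r)).tolist(),[onz(c,p,16)[:2].tolist() for p in cv2.boxPoints(r)])
print(proj(c,[438.3,-163.3,16]),totool(np.array([438.3,-163.3,10])-s["eef_pos"]))
E
```

```text
42.6 [ 445.8900349  -173.10766571  149.04248137] [ 3.14158178e+00 -1.56649509e-04  1.74761089e+00] 0.42679092452180184
[[298.0, 148.0], [323.0, 148.0], [325.0, 244.0], [299.0, 244.0]] [[416.7, -105.7], [437.6, -101.6], [454.3, -184.2], [431.9, -188.6]]
[311.1 218.5] [ 11.1  -5.9 139. ]
```

>>> carry_out([
  [9.5, -5.5, 0, -0.8, 0.57],
  [0, 0, 40, 0, 0.57],
  [0, 0, 40, 0, 0.57],
  [0, 0, 30, 0, 0.57],
  [0, 0, 15, 0, 0.57],
  [0, 0, 9, 0, 0.57],
  [0, 0, 3, 0, 0.57],
  [0, 0, 0, 0, 0.57],
  [0, 0, 0, 0, 0.57],
])

```text
t: 43.55
eef_pos: [439.1, -165.4, 12.2]
tcp_rot: [3.14, 0.001, 1.761]
ft_force: [0.4, 0.7, 1.3]
opening: 0.431
grip_force: 0.0
```

>>> carry_out([
  [0, 0, 1.5, 0, 1],
  [0, 0, 0, 0, 1],
  [0, 0, 0, 0, 1],
  [0, 0, 0, 0, 1],
  [0, 0, 0, 0, 1],
  [0, 0, -10, 0, 1],
  [0, 0, -25, 0, 1],
  [0, 0, -40, 0, 1],
  [0, 0, -40, 0, 1],
  [0, 0, -40, 0, 1],
  [0, 0, -40, 0, 1],
  [0, 0, -35, 0, 1],
])

```text
t: 44.75
eef_pos: [438.2, -165.0, 242.4]
tcp_rot: [3.141, 0.001, 1.761]
ft_force: [-0.1, 0.0, -2.1]
opening: 0.254
grip_force: 29.9
```

>>> carry_out([
  [0, 0, 0, 0, 1],
  [0, 0, 0, 0, 0.76],
  [0, 0, 0, 0, 0.752],
])

```text
t: 45.05
eef_pos: [438.0, -164.9, 238.8]
tcp_rot: [-3.14, -0.001, 1.761]
ft_force: [-0.5, -0.1, -1.4]
opening: 0.25
grip_force: 29.9
```

>>> carry_out([
  [0, 0, 0, 0, 0.75],
])

```text
t: 45.15
eef_pos: [438.2, -165.0, 238.6]
tcp_rot: [-3.14, -0.002, 1.761]
ft_force: [-0.0, 1.2, -1.9]
opening: 0.254
grip_force: 26.4
```

>>> carry_out([
  [0, 0, 0, 0, 0.7485],
])

```text
t: 45.25
eef_pos: [438.4, -165.1, 238.8]
tcp_rot: [-3.14, -0.001, 1.761]
ft_force: [-0.5, -0.4, -0.7]
opening: 0.25
grip_force: 4.7
```

>>> carry_out([
  [0, 0, 0, 0, 0.7475],
])

```text
t: 45.35
eef_pos: [438.6, -165.2, 239.1]
tcp_rot: [-3.141, -0.001, 1.761]
ft_force: [-0.7, 1.1, -0.6]
opening: 0.255
grip_force: 0.3
```

>>> carry_out([
  [0, 0, 0, 0, 0.7488],
])

```text
t: 45.45
eef_pos: [438.6, -165.1, 239.3]
tcp_rot: [-3.141, -0.001, 1.761]
ft_force: [0.1, -0.4, -3.2]
opening: 0.249
grip_force: 6.2
```

```bash
python3 - <<'E'
from h import *
s=env.state();c=shot("wrist","w17");print(pitch(c),s["eef_pos"],s["grip_force"],s["ft_force"])
E
```

```text
(np.int64(223), 3107, np.float64(53.5)) [ 438.55611987 -165.14537765  239.3249069 ] 6.209671497344971 [ 0.07929572 -0.37703176 -3.17183105]
```

>>> carry_out([
  [0, 0, 0, 0, 1],
  [0, 0, -20, 0, 1],
  [0, 0, -40, 0, 1],
  [0, 0, -25, 0, 1],
  [0, 0, 0, 0, 1],
  [0, 0, 0, 0, 1],
])

```text
t: 46.1
eef_pos: [438.5, -165.1, 324.4]
tcp_rot: [3.141, 0.0, 1.761]
ft_force: [-1.0, -0.3, -1.1]
opening: 0.249
grip_force: 30.0
```

```bash
python3 - <<'E'
from h import *
s=env.state();c=shot("wrist","w18");print(pitch(c),s["eef_pos"],s["grip_force"],s["tcp_rot"])
for n in("w10","w18"):
    g=cv2.cvtColor(load(n)["color"],cv2.COLOR_RGB2GRAY)
    print(n)
    for r in range(140,226,6): print(r,g[r,290:346:4].tolist())
R=Ro.from_euler("xyz",s["tcp_rot"]).as_matrix();tip=s["eef_pos"]+R@np.array([61.2,0,183.5]);print(tip,proj(c,tip))
S=shot("scene","s12");p=proj(S,tip);print(p);print(S["color"][int(p[1])-8:int(p[1])+9:2,int(p[0])-10:int(p[0])+11:2].max(2).tolist())
E
```

```text
(np.int64(259), 1656, np.float64(79.0)) [ 438.48817157 -165.12784694  324.44442189] 29.99979078769684 [3.14132158e+00 2.73483377e-05 1.76069704e+00]
w10
140 [199, 196, 194, 93, 88, 97, 139, 141, 137, 128, 126, 125, 100, 194]
146 [199, 195, 202, 182, 182, 181, 169, 169, 168, 167, 166, 166, 166, 200]
152 [200, 195, 196, 87, 78, 81, 82, 82, 81, 75, 75, 75, 90, 197]
158 [202, 193, 196, 86, 89, 145, 148, 147, 146, 84, 76, 75, 99, 197]
164 [205, 194, 198, 83, 77, 154, 158, 157, 156, 125, 124, 122, 100, 197]
170 [230, 214, 196, 82, 83, 158, 161, 160, 159, 129, 124, 124, 100, 195]
176 [202, 193, 198, 83, 90, 160, 161, 160, 159, 114, 77, 76, 100, 194]
182 [200, 193, 192, 84, 94, 160, 160, 161, 159, 124, 76, 75, 99, 194]
188 [194, 194, 194, 84, 103, 161, 160, 161, 159, 141, 78, 77, 99, 195]
194 [202, 206, 194, 86, 112, 156, 156, 157, 156, 145, 87, 85, 98, 194]
200 [204, 205, 198, 199, 176, 138, 137, 139, 137, 135, 139, 140, 187, 183]
206 [206, 206, 200, 205, 181, 152, 153, 160, 159, 160, 204, 131, 154, 177]
212 [207, 205, 203, 204, 177, 154, 155, 158, 159, 161, 205, 138, 144, 151]
218 [198, 20
[... 1125 characters left out ...]
, 132, 133, 133, 175, 208, 201, 202, 202, 206, 211, 211, 214, 215]
224 [135, 134, 133, 135, 133, 135, 157, 201, 203, 202, 209, 213, 212, 214]
[ 426.98577005 -105.0235792   140.94275499] [317.6 159.4]
[274.5 215.8]
[[152, 145, 110, 111, 113, 114, 111, 111, 113, 110, 114], [112, 108, 115, 113, 111, 111, 114, 113, 111, 109, 111], [111, 110, 112, 112, 112, 113, 112, 113, 111, 110, 102], [112, 110, 110, 110, 114, 113, 115, 114, 109, 102, 101], [113, 109, 110, 112, 113, 113, 115, 106, 99, 101, 101], [111, 112, 112, 109, 102, 96, 97, 99, 98, 99, 101], [110, 109, 99, 98, 100, 98, 98, 99, 102, 98, 99], [101, 99, 98, 100, 98, 98, 100, 98, 103, 100, 98], [99, 98, 100, 98, 99, 97, 98, 98, 97, 100, 100]]
```

```bash
sed -i 's/L\*np.cos(a)-11\*np.sin(a)/L*np.cos(a)+11*np.sin(a)/' h.py; python3 - <<'E'
from h import *
for n in("w8","w10","w17","w18"): print(n,pitch(load(n)),pitch(load(n),66))
c=load("w18");h=cv2.cvtColor(c["color"],cv2.COLOR_RGB2HSV); m=cv2.inRange(h,(5,130,50),(16,255,255))
for k in cv2.findContours(m,0,2)[0]:
    if cv2.contourArea(k)>60: print(cv2.boundingRect(k))
g=cv2.cvtColor(c["color"],cv2.COLOR_RGB2GRAY)
for r in range(226,300,5): print(r,g[r,282:352:5].tolist())
S=load("s12");h=cv2.cvtColor(S["color"],cv2.COLOR_RGB2HSV); m=cv2.inRange(h,(4,100,40),(16,255,255));m[:, :180]=0;m[:,320:]=0;m[:110]=0;m[300:]=0
for k in cv2.findContours(m,0,2)[0]:
    if cv2.contourArea(k)>25: print("S",cv2.boxPoints(cv2.minAreaRect(k)).round(1).tolist())
s=env.state();print(proj(S,s["eef_pos"]+[0,0,11]),proj(S,s["eef_pos"]+[0,0,-51]),proj(S,s["eef_pos"]+[0,0,-190]))
E
```

```text
w8 (np.int64(223), 3393, np.float64(77.0)) (np.int64(223), 3393, np.float64(79.0))
w10 (np.int64(223), 3347, np.float64(77.0)) (np.int64(223), 3347, np.float64(79.0))
w17 (np.int64(223), 3107, np.float64(77.0)) (np.int64(223), 3107, np.float64(78.5))
w18 (np.int64(259), 1656, np.float64(100.50000000000001)) (np.int64(259), 1656, np.float64(101.0))
(292, 258, 50, 46)
(494, 187, 47, 66)
226 [114, 131, 136, 140, 144, 143, 138, 144, 199, 205, 213, 210, 214, 214]
231 [156, 142, 110, 134, 151, 150, 155, 150, 152, 201, 213, 212, 216, 213]
236 [171, 169, 167, 161, 125, 113, 144, 139, 149, 150, 187, 211, 213, 211]
241 [168, 169, 170, 168, 167, 160, 92, 96, 94, 148, 150, 160, 186, 164]
246 [169, 169, 167, 166, 168, 167, 93, 96, 93, 130, 106, 137, 149, 149]
251 [170, 169, 167, 168, 165, 164, 92, 97, 92, 163, 155, 150, 110, 120]
256 [169, 167, 168, 166, 165, 148, 86, 109, 88, 150, 162, 161, 162, 158]
261 [169, 150, 162, 166, 106, 71, 71, 72, 72, 73, 114, 151, 146, 149]
266 [164, 23, 38, 164, 75, 70, 71, 71, 72, 73, 73, 119, 31, 30]
271 [23, 20, 32, 157, 74, 70, 71, 70, 70, 72, 72, 130, 29, 22]
2
[... 283 characters left out ...]
9, 88, 88, 81, 35, 29]
S [[178.6999969482422, 259.8999938964844], [180.1999969482422, 255.39999389648438], [188.60000610351562, 258.20001220703125], [187.10000610351562, 262.70001220703125]]
S [[179.3000030517578, 250.10000610351562], [180.3000030517578, 247.10000610351562], [196.5, 252.5], [195.5, 255.5]]
S [[227.89999389648438, 236.1999969482422], [236.60000610351562, 230.8000030517578], [254.89999389648438, 260.3999938964844], [246.10000610351562, 265.79998779296875]]
S [[179.0, 233.5], [180.0, 230.0], [205.6999969482422, 237.6999969482422], [204.60000610351562, 241.1999969482422]]
S [[242.0, 160.0], [248.0, 160.0], [248.0, 177.0], [242.0, 177.0]]
[247.6 149.6] [249.3 171.9] [252.9 217.3]
```

```bash
python3 - <<'E'
from h import *
g=cv2.cvtColor(load("s12")["color"],cv2.COLOR_RGB2GRAY)
for r in range(172,240,4): print(r,g[r,232:264:2].tolist())
c=load("w18"); I=np.linalg.inv(c["hand_eye"])
def v(x,z):
    q=c["K"]@(I@[x,0,z,1])[:3]; return q[1]/q[2]
for d in(0,8,14,20):
    for ph in(88,92,96,100):
        a=np.radians(ph);L=61.5+d;Lt=200+d
        print(d,ph,round(v(L*np.cos(a)+11*np.sin(a),-11+L*np.sin(a)-11*np.cos(a))),round(v(Lt*np.cos(a)+2*np.sin(a),-11+Lt*np.sin(a))),end=' | ')
    print()
E
```

```text
172 [183, 180, 182, 182, 121, 63, 64, 64, 59, 171, 182, 180, 177, 178, 177, 180]
176 [179, 182, 183, 181, 124, 63, 65, 65, 73, 177, 180, 178, 179, 180, 179, 178]
180 [180, 180, 182, 178, 179, 107, 83, 77, 168, 181, 181, 184, 180, 180, 177, 180]
184 [180, 179, 178, 180, 180, 182, 83, 162, 179, 182, 177, 176, 180, 179, 181, 177]
188 [177, 179, 180, 178, 180, 168, 82, 139, 179, 180, 180, 175, 179, 178, 179, 177]
192 [179, 179, 178, 177, 178, 168, 80, 135, 179, 178, 178, 179, 179, 182, 180, 178]
196 [178, 178, 180, 179, 180, 163, 81, 159, 181, 178, 178, 179, 178, 176, 176, 178]
200 [182, 181, 178, 182, 180, 159, 81, 163, 179, 181, 182, 180, 177, 179, 179, 178]
204 [183, 187, 165, 187, 176, 156, 84, 159, 184, 170, 189, 172, 186, 166, 180, 164]
208 [147, 147, 145, 147, 148, 133, 83, 135, 148, 147, 144, 143, 146, 144, 145, 116]
212 [176, 177, 174, 174, 172, 158, 78, 159, 175, 175, 178, 176, 154, 108, 110, 109]
216 [178, 177, 175, 176, 178, 141, 80, 160, 174, 176, 177, 177, 152, 108, 112, 112]
220 [178, 181, 179, 176, 175, 143, 83, 162, 155, 120, 107, 106, 108, 108, 111, 107]
224 [177, 180, 179, 178, 156, 121, 111, 110, 112, 110, 111, 109, 104, 101, 95, 96]
228 [179, 181, 122, 111, 110, 113, 111, 111, 104, 105, 96, 95, 98, 99, 98, 101]
232 [122, 112, 126, 112, 107, 100, 98, 95, 96, 100, 95, 97, 97, 95, 98, 98]
236 [107, 113, 101, 97, 96, 101, 98, 96, 99, 97, 99, 94, 97, 99, 98, 98]
0 88 239 210 | 0 92 245 223 | 0 96 252 236 | 0 100 258 249 | 
8 88 236 209 | 8 92 243 222 | 8 96 250 235 | 8 100 256 249 | 
14 88 234 208 | 14 92 241 221 | 14 96 248 235 | 14 100 255 248 | 
20 88 231 207 | 20 92 239 220 | 20 96 247 234 | 20 100 254 247 |
```

```bash
python3 - <<'E'
from h import *
s=env.state();c=load("w18");S=load("s12")
x,r=tri([(c,(316.5,240)),(S,(244.5,222.5))]);R=Ro.from_euler("xyz",s["tcp_rot"]).as_matrix();print(x,r,"tip in tool",R.T@(x-s["eef_pos"]))
T=load("t11")
# file A lean: handle ends in scene & top
h=cv2.cvtColor(T["color"],cv2.COLOR_RGB2HSV); m=cv2.inRange(h,(5,130,50),(15,255,255));m[:150]=0;m[195:]=0;m[:,:360]=0
k=max(cv2.findContours(m,0,2)[0],key=cv2.contourArea);b=cv2.boxPoints(cv2.minAreaRect(k));print("topA",b.round(1).tolist())
E
```

```text
[ 442.4 -191.7  115.4] [1.6, 1.6] tip in tool [-27.21705659  -0.67378826 208.14425764]
topA [[369.5, 170.1999969482422], [391.8999938964844, 168.8000030517578], [392.3999938964844, 176.89999389648438], [370.0, 178.1999969482422]]
```

>>> carry_out([
  [0, 0, -20, 0, 1],
  [10, 14, 0, 0, 1],
  [20, 30, 0, 0, 1],
  [24, 34, 0, 0, 1],
  [24, 34, 0, 0, 1],
  [24, 34, 0, 0, 1],
  [24, 34, 0, 0, 1],
  [24, 34, 0, 0, 1],
  [20, 28, 0, 0, 1],
  [14, 20, 0, 0, 1],
  [7, 10, 0, 0, 1],
  [0, 0, 0, 0, 1],
])

```text
t: 47.4
eef_pos: [670.0, 74.4, 343.0]
tcp_rot: [-3.139, -0.001, 1.762]
ft_force: [0.7, 0.7, -1.0]
opening: 0.253
grip_force: 30.0
```

>>> carry_out([
  [0, 0, 0, 6, 1],
  [0, 0, 0, 6, 1],
  [0, 0, 0, 6, 1],
  [0, 0, 0, 5.5, 1],
  [0, 0, 0, 0, 1],
  [0, 0, 0, 0, 1],
])

```text
t: 48.0
eef_pos: [669.3, 72.8, 344.8]
tcp_rot: [-3.141, 0.0, 1.353]
ft_force: [0.0, 0.0, -0.9]
opening: 0.252
grip_force: 30.0
```

```bash
python3 - <<'E'
from h import *
s=env.state();c=shot("wrist","w19");S=shot("scene","s13");R=Ro.from_euler("xyz",s["tcp_rot"]).as_matrix()
tip=s["eef_pos"]+R@np.array([-27.2,-.7,208.1]);print(s["t"],s["eef_pos"],s["tcp_rot"],s["grip_force"],"tip",tip,proj(c,tip),proj(S,tip),pitch(c))
g=cv2.cvtColor(c["color"],cv2.COLOR_RGB2GRAY)
for r in range(160,262,6): print(r,g[r,280:360:5].tolist())
p=proj(S,tip).astype(int);gs=cv2.cvtColor(S["color"],cv2.COLOR_RGB2GRAY)
for r in range(p[1]-20,p[1]+12,3): print("S",r,gs[r,p[0]-14:p[0]+15:2].tolist())
print(proj(S,[664.3,51.7,100]),totool(np.array([663.4,47.8,5])-tip))
print("A",tri([(load("t11"),(391.9,172.8)),(load("s12"),(232.2,233.5))]),tri([(load("t11"),(369.7,174.2)),(load("s12"),(250.5,263))]))
E
```

```text
48.0 [669.25339514  72.79474341 344.80346113] [-3.14145252e+00  4.92704671e-05  1.35252166e+00] 29.99992847442627 tip [662.64927471  46.38801799 136.70490168] [316.6 238.8] [305.3 275.9] (np.int64(259), 1963, np.float64(101.0))
160 [213, 204, 199, 203, 91, 89, 89, 89, 89, 76, 78, 113, 162, 204, 202, 203]
166 [211, 205, 200, 202, 89, 89, 107, 131, 126, 105, 103, 115, 149, 206, 204, 200]
172 [217, 205, 228, 203, 89, 89, 126, 137, 137, 126, 127, 116, 155, 230, 206, 216]
178 [209, 203, 197, 200, 90, 89, 124, 137, 137, 126, 127, 117, 148, 202, 205, 213]
184 [208, 205, 197, 199, 88, 90, 125, 137, 138, 126, 126, 126, 145, 202, 201, 215]
190 [197, 207, 199, 200, 87, 89, 118, 135, 136, 125, 125, 127, 146, 203, 200, 217]
196 [206, 206, 200, 197, 91, 99, 104, 105, 104, 104, 103, 125, 146, 203, 199, 217]
202 [203, 195, 195, 195, 185, 184, 187, 188, 186, 180, 181, 184, 145, 202, 198, 214]
208 [199, 193, 193, 194, 88, 79, 97, 122, 126, 125, 125, 128, 143, 203, 207, 214]
214 [197, 193, 194, 193, 89, 90, 112, 126, 127, 124, 124, 127, 143, 202, 210, 214]
220 [198, 193, 194, 193, 89, 89, 111, 127, 126
[... 796 characters left out ...]
83, 74, 148, 165, 165, 166, 165, 168]
S 267 [106, 108, 109, 109, 108, 105, 95, 82, 80, 153, 163, 164, 163, 167, 167]
S 270 [109, 107, 107, 109, 112, 98, 94, 80, 79, 158, 163, 163, 167, 167, 167]
S 273 [107, 109, 109, 108, 100, 96, 112, 80, 88, 165, 165, 162, 163, 163, 163]
S 276 [104, 106, 108, 105, 94, 125, 129, 103, 180, 177, 176, 182, 181, 181, 179]
S 279 [68, 72, 75, 81, 89, 148, 166, 176, 178, 180, 181, 181, 181, 180, 180]
S 282 [71, 69, 73, 70, 76, 75, 74, 76, 128, 162, 173, 178, 174, 164, 164]
S 285 [67, 70, 72, 82, 73, 68, 71, 69, 70, 70, 73, 74, 110, 138, 153]
[307.4 289.1] [  1.5   0.4 131.7]
A (array([ 623.1, -143.9,  197.5]), [0.9, 0.9]) (array([637.1, -95.2, 129.3]), [1.6, 1.6])
```

>>> carry_out([
  [2, 2, 0, 0, 1],
  [0, 0, 20, 0, 1],
  [0, 0, 30, 0, 1],
  [0, 0, 30, 0, 1],
  [0, 0, 20, 0, 1],
  [0, 0, 15, 0, 1],
  [0, 0, 8, 0, 1],
  [0, 0, 0, 0, 1],
  [0, 0, 0, 0, 1],
])

```text
t: 49.0
eef_pos: [672.5, 75.2, 222.5]
tcp_rot: [3.141, -0.0, 1.351]
ft_force: [-0.2, 0.1, -0.4]
opening: 0.251
grip_force: 30.0
```

Tip is now at about 14 mm.

>>> carry_out([
  [0, 0, 4, 0, 1],
  [0, 0, 3, 0, 1],
  [0, 0, 0, 0, 1],
])

```text
t: 49.3
eef_pos: [672.0, 75.2, 214.5]
tcp_rot: [-3.141, -0.0, 1.351]
ft_force: [-0.0, -0.3, -0.6]
opening: 0.25
grip_force: 30.0
```

>>> carry_out([
  [0, 0, 2, 0, 1],
  [0, 0, 0, 0, 1],
])

```text
t: 49.5
eef_pos: [672.1, 75.2, 212.6]
tcp_rot: [-3.141, -0.0, 1.351]
ft_force: [-0.7, 0.7, -0.8]
opening: 0.252
grip_force: 30.0
```

>>> carry_out([
  [0, 0, 2, 0, 1],
  [0, 0, 0, 0, 1],
])

```text
t: 49.7
eef_pos: [672.0, 75.2, 210.5]
tcp_rot: [-3.141, 0.0, 1.351]
ft_force: [0.1, -0.2, -1.2]
opening: 0.254
grip_force: 30.0
```

>>> carry_out([
  [0, 0, 1, 0, 1],
  [0, 0, 0, 0, 1],
  [0, 0, 0, 0, 0.7],
  [0, 0, 0, 0, 0.5],
  [0, 0, 0, 0, 0.4],
  [0, 0, 0, 0, 0.4],
  [0, 0, -15, 0, 0.4],
  [0, 0, -40, 0, 0.4],
  [0, 0, -45, 0, 0.4],
  [0, -20, -30, 0, 0.4],
  [0, -40, 0, 0, 0.4],
  [0, -40, 0, 0, 0.4],
])

```text
t: 50.9
eef_pos: [573.5, 97.1, 340.3]
tcp_rot: [3.14, -0.001, 1.35]
ft_force: [1.1, 0.3, -0.1]
opening: 0.605
grip_force: 0.0
```

>>> carry_out([
  [30, -35, 0, 0, 0.4],
  [40, -20, 0, 0, 0.4],
  [45, 0, 0, 0, 0.4],
  [45, 0, 0, 0, 0.4],
  [45, 0, 0, 0, 0.4],
  [45, 0, 0, 0, 0.4],
  [0, 0, 0, 0, 0.4],
])

```text
t: 51.6
eef_pos: [575.4, 357.4, 338.5]
tcp_rot: [-3.141, -0.0, 1.354]
ft_force: [-0.3, -0.2, -1.0]
opening: 0.6
grip_force: 0.0
```

```bash
python3 - <<'E'
from h import *
s=env.state();print(s["t"],s["eef_pos"])
T=shot("top","t20");S=shot("scene","s20")
for n,C in(("T",T),("S",S)):
    h=cv2.cvtColor(C["color"],cv2.COLOR_RGB2HSV); m=cv2.inRange(h,(4,110,40),(15,255,255)); m[:,:180]=0;m[:,400:]=0;m[:125]=0;m[310:]=0
    for k in cv2.findContours(m,0,2)[0]:
        if cv2.contourArea(k)>25: print(n,cv2.contourArea(k),cv2.boxPoints(cv2.minAreaRect(k)).round(1).tolist())
for X in([642,-49,100],[664,52,100]): print(proj(T,X),proj(S,X))
# did bystanders stay: image change around them vs t0
d=cv2.absdiff(T["color"],load("t0")["color"]).max(2)
for n,p in dict(mug=(405,146),pad2=(297,140),cal=(345,133),tape=(251,154),sd=(235,207),pad=(220,175),cyl=(195,182)).items(): print(n,int((d[p[1]-15:p[1]+15,p[0]-20:p[0]+20]>30).sum()))
E
```

```text
51.6 [575.39257428 357.35535092 338.46017644]
T 142.5 [[369.1000061035156, 171.60000610351562], [391.6000061035156, 168.3000030517578], [392.79998779296875, 176.6999969482422], [370.29998779296875, 180.0]]
T 170.0 [[280.6000061035156, 154.60000610351562], [285.3999938964844, 146.60000610351562], [305.29998779296875, 158.60000610351562], [300.5, 166.5]]
S 52.0 [[333.5, 266.70001220703125], [337.70001220703125, 260.5], [345.1000061035156, 265.3999938964844], [340.8999938964844, 271.6000061035156]]
S 161.0 [[228.60000610351562, 236.5], [235.89999389648438, 231.10000610351562], [256.0, 258.6000061035156], [248.6999969482422, 264.0]]
S 39.0 [[179.3000030517578, 233.1999969482422], [180.0, 230.8000030517578], [205.6999969482422, 238.6999969482422], [205.0, 241.0]]
[352.5 175. ] [269.3 276.8]
[315.8 168. ] [307.5 289.1]
mug 0
pad2 82
cal 0
tape 28
sd 553
pad 193
cyl 862
```

>>> carry_out([
  [25, -40, 0, 0, 0.4],
  [25, -40, 0, 0, 0.4],
  [25, -40, 0, 0, 0.4],
  [25, -40, 0, 0, 0.4],
  [25, -40, 0, 0, 0.4],
  [25, -20, 0, 0, 0.4],
  [0, 0, 0, 0, 0.4],
])

```text
t: 52.4
eef_pos: [391.6, 548.9, 340.1]
tcp_rot: [-3.142, -0.001, 1.353]
ft_force: [0.8, 0.3, -0.8]
opening: 0.599
grip_force: 0.0
```

```bash
python3 - <<'E'
from h import *
s=env.state();print(s["t"],s["eef_pos"])
T=shot("top","t21");S=shot("scene","s21")
for n,C in(("T",T),("S",S)):
    h=cv2.cvtColor(C["color"],cv2.COLOR_RGB2HSV); m=cv2.inRange(h,(3,90,30),(16,255,255)); m[:,:225]=0;m[:,400:]=0;m[:125]=0;m[310:]=0
    for k in cv2.findContours(m,0,2)[0]:
        if cv2.contourArea(k)>25: print(n,cv2.contourArea(k),cv2.boxPoints(cv2.minAreaRect(k)).round(1).tolist())
d=cv2.absdiff(T["color"],load("t0")["color"]).max(2)
for n,p in dict(mug=(405,146),pad2=(297,140),cal=(345,133),tape=(251,154),sd=(235,207),pad=(220,175),cyl=(195,182)).items(): print(n,int((d[p[1]-12:p[1]+12,p[0]-15:p[0]+15]>30).sum()))
g=cv2.cvtColor(S["color"],cv2.COLOR_RGB2HSV)
for r in range(225,300,5): print(r,[tuple(int(v) for v in g[r,c]) for c in range(312,352,5)])
E
```

```text
52.4 [391.64912096 548.92753466 340.10557085]
T 164.5 [[369.0, 172.10000610351562], [391.70001220703125, 168.10000610351562], [393.20001220703125, 176.60000610351562], [370.5, 180.60000610351562]]
T 180.5 [[280.20001220703125, 154.1999969482422], [285.5, 146.3000030517578], [305.29998779296875, 159.5], [300.1000061035156, 167.39999389648438]]
S 185.0 [[318.6000061035156, 285.6000061035156], [338.0, 260.3999938964844], [345.1000061035156, 265.8999938964844], [325.79998779296875, 291.1000061035156]]
S 276.5 [[228.1999969482422, 236.0], [237.0, 231.0], [254.1999969482422, 261.0], [245.3000030517578, 266.1000061035156]]
mug 0
pad2 30
cal 0
tape 0
sd 0
pad 0
cyl 0
225 [(13, 10, 176), (15, 9, 173), (17, 10, 174), (15, 10, 107), (18, 12, 107), (8, 9, 111), (6, 12, 108), (0, 5, 106)]
230 [(17, 10, 179), (13, 10, 176), (17, 10, 173), (10, 9, 175), (15, 9, 110), (20, 14, 110), (18, 12, 107), (20, 7, 107)]
235 [(10, 9, 175), (15, 9, 176), (17, 10, 176), (15, 9, 178), (13, 10, 178), (15, 10, 107), (8, 9, 112), (15, 5, 109)]
240 [(13, 13, 180), (15, 9, 180), (9, 10, 178), (9, 10, 179), (15, 9, 17
[... 664 characters left out ...]
9, 10, 176), (17, 10, 178), (17, 10, 176), (15, 12, 176), (11, 101, 91), (10, 88, 87), (10, 97, 110), (13, 10, 177)]
275 [(13, 10, 176), (13, 10, 178), (18, 7, 175), (11, 90, 105), (10, 88, 78), (11, 87, 79), (13, 10, 182), (10, 8, 182)]
280 [(19, 11, 178), (24, 7, 175), (11, 45, 137), (9, 92, 80), (11, 89, 80), (8, 11, 182), (18, 7, 179), (15, 11, 181)]
285 [(40, 10, 74), (30, 3, 147), (10, 92, 80), (12, 98, 81), (13, 13, 181), (20, 9, 179), (13, 10, 176), (17, 10, 177)]
290 [(0, 0, 76), (0, 0, 76), (11, 45, 79), (8, 27, 75), (60, 4, 131), (13, 10, 178), (13, 10, 179), (9, 10, 180)]
295 [(0, 0, 73), (10, 9, 81), (105, 7, 78), (60, 3, 74), (60, 7, 71), (60, 11, 72), (0, 3, 73), (50, 5, 151)]
```

```bash
python3 - <<'E'
from h import *
T,S=load("t21"),load("s21")
def plane(c,a,b): # plane through camera and the image line of the axis
    o,d=ray(c,a);_,e=ray(c,b);return np.cross(d,e)/np.linalg.norm(np.cross(d,e))
for n,te,tf,se,sf in(("A",(392.4,172.4),(369.8,176.3),(232.6,233.5),(249.8,263.6)),("B",(282.9,150.3),(302.7,163.5),(341.5,263.2),(322.2,288.3))):
    e,re=tri([(T,te),(S,se)]);f,rf=tri([(T,tf),(S,sf)])
    u=np.cross(plane(T,te,tf),plane(S,se,sf));u/=np.linalg.norm(u);u*=np.sign(u[2])
    print(n,e,re,f,rf,"lean",np.degrees(np.arccos((e-f)[2]/np.linalg.norm(e-f))),np.degrees(np.arccos(u[2])),u,"tip est",e-222*u)
E
```

```text
A [ 623.6 -144.   198. ] [2.2, 2.2] [633.  -97.3 124. ] [3.1, 3.1] lean 32.77094153226956 29.473560623966875 [-0.10893161 -0.47981187  0.87058283] tip est [647.78281723 -37.48176421   4.73061081]
B [687.3 134.5 206.7] [1.7, 1.7] [673.2  88.2 117.1] [0.8, 0.8] lean 28.376660353512353 27.211312013713595 [0.10845434 0.44422598 0.88932611] tip est [663.22313598  35.88183146   9.26960352]
```

```bash
python3 - <<'E'
from h import *
d=cv2.absdiff(load("s9")["color"],load("s21")["color"]).max(2)[190:300,100:228]; print(int((d>35).sum()))
h=cv2.cvtColor(load("t21")["color"],cv2.COLOR_RGB2HSV); m=cv2.inRange(h,(4,130,50),(15,255,255))
print([(cv2.contourArea(k),cv2.boundingRect(k)) for k in cv2.findContours(m,0,2)[0] if cv2.contourArea(k)>40])
print(env.state()["t"],env.job_done())
E
```

```text
0
[(47.0, (370, 169, 23, 10)), (146.5, (283, 149, 21, 17))]
the job is handed in; nothing more can be done
52.5 None
```

I handed the job in at 52.5 s, and no verdict came back. By my camera checks, both cartons lie flat in the tray with the can upright beside them. The two files that were there stand handle up in wells 0 and 2, leaning about 29° and 27° (limit 34°) with tips at about floor level. One file dropped onto the bench on the way and was regripped, and the other things on the bench look unmoved.

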